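Turn round the wrong-handed cable guides

TASK

In the leaning frame stand five cable guides, and some are in mirror-wise, with their arm pointing away from the cable duct. Lift out only those, turn each one round and put it back fully home in its own bay, so that all five arms point to the duct's side of the frame; leave the guides that are already right in their bays and do not disturb the things standing around.

Things in the scene. Friction and masses are not known exactly. Their poses are not given: they have to be found in the camera images.
- frame: Grey plastic holder fixed on the bench, 176 mm (x) by 360 mm (y), with five leaning slots (bays) in a row. Origin: centre of its base at bench height; x points from its far side to its robot side (give or take 20 degrees), y along the row. Bay centres at y = -132, -66, 0, 66, 132 mm; slot floor centres at x = 60, z = 40 mm.
- bays (a point): Centre of the middle bay's slot floor. Every slot is 38 mm by 17.5 mm (short side along the frame's y), 55 mm deep, with flared lips to 69 mm above its floor: a stem has 1.5 to 2 mm play each side, rocks 4 degrees, fits either way round. Slots lean 30 degrees, tops towards the frame's -x (far) side: slot direction (-0.5, 0, 0.866) in the frame's axes.
- duct: Open light grey cable trough with slotted walls, 56 mm wide, 340 mm long, 45 mm high, fixed along one long side of the frame, its centre 125 mm from the frame's centre: on the -x (far) side or the +x (robot) side, which varies. Origin: centre of its underside.
- strip: Plain flat grey strip 56 x 340 x 12 mm, fixed along the other long side of the frame, opposite the duct. Not part of the work. Origin: centre of its underside.
- guide0: Flat grey plastic cable guide, 14 mm thick, an upside-down L, same on both faces: stem 34 mm wide, 135 mm long; at its top an arm 28 mm deep reaching 87 mm from the stem's centre line. Origin: centre of the stem's foot, on the slot floor; z up the stem's centre line (leaning about 30 degrees), x along the arm, y through the thickness. In one of the five bays, arm to the frame's -x or +x side.
- guide1: Flat grey plastic cable guide, 14 mm thick, an upside-down L, same on both faces: stem 34 mm wide, 135 mm long; at its top an arm 28 mm deep reaching 87 mm from the stem's centre line. Origin: centre of the stem's foot, on the slot floor; z up the stem's centre line (leaning about 30 degrees), x along the arm, y through the thickness. In one of the five bays, arm to the frame's -x or +x side.
- guide2: Flat grey plastic cable guide, 14 mm thick, an upside-down L, same on both faces: stem 34 mm wide, 135 mm long; at its top an arm 28 mm deep reaching 87 mm from the stem's centre line. Origin: centre of the stem's foot, on the slot floor; z up the stem's centre line (leaning about 30 degrees), x along the arm, y through the thickness. In one of the five bays, arm to the frame's -x or +x side.
- guide3: Flat grey plastic cable guide, 14 mm thick, an upside-down L, same on both faces: stem 34 mm wide, 135 mm long; at its top an arm 28 mm deep reaching 87 mm from the stem's centre line. Origin: centre of the stem's foot, on the slot floor; z up the stem's centre line (leaning about 30 degrees), x along the arm, y through the thickness. In one of the five bays, arm to the frame's -x or +x side.
- guide4: Flat grey plastic cable guide, 14 mm thick, an upside-down L, same on both faces: stem 34 mm wide, 135 mm long; at its top an arm 28 mm deep reaching 87 mm from the stem's centre line. Origin: centre of the stem's foot, on the slot floor; z up the stem's centre line (leaning about 30 degrees), x along the arm, y through the thickness. In one of the five bays, arm to the frame's -x or +x side.
- guide0_tip (a point): Point near the end of guide0's arm, mid-depth: 82 mm from the stem's centre line, 121 mm above the foot. Seated, 62 to 76 mm to the -x or +x side of the frame's origin. The arm ends in a lip 10 mm long, 13 mm higher than the stem's top. Each guide weighs about 100 to 200 g, mass centre 18 mm from the centre line on the arm's side, 85 mm above the foot.
- guide1_tip (a point): Point near the end of guide1's arm, mid-depth: 82 mm from the stem's centre line, 121 mm above the foot. Seated, 62 to 76 mm to the -x or +x side of the frame's origin. The arm ends in a lip 10 mm long, 13 mm higher than the stem's top. Each guide weighs about 100 to 200 g, mass centre 18 mm from the centre line on the arm's side, 85 mm above the foot.
- guide2_tip (a point): Point near the end of guide2's arm, mid-depth: 82 mm from the stem's centre line, 121 mm above the foot. Seated, 62 to 76 mm to the -x or +x side of the frame's origin. The arm ends in a lip 10 mm long, 13 mm higher than the stem's top. Each guide weighs about 100 to 200 g, mass centre 18 mm from the centre line on the arm's side, 85 mm above the foot.
- guide3_tip (a point): Point near the end of guide3's arm, mid-depth: 82 mm from the stem's centre line, 121 mm above the foot. Seated, 62 to 76 mm to the -x or +x side of the frame's origin. The arm ends in a lip 10 mm long, 13 mm higher than the stem's top. Each guide weighs about 100 to 200 g, mass centre 18 mm from the centre line on the arm's side, 85 mm above the foot.
- guide4_tip (a point): Point near the end of guide4's arm, mid-depth: 82 mm from the stem's centre line, 121 mm above the foot. Seated, 62 to 76 mm to the -x or +x side of the frame's origin. The arm ends in a lip 10 mm long, 13 mm higher than the stem's top. Each guide weighs about 100 to 200 g, mass centre 18 mm from the centre line on the arm's side, 85 mm above the foot.
- bottle: Clear plastic bottle, 56 mm across, 170 mm tall, standing beyond one end of the row of bays, about 260 mm from the frame's centre. Bystander. Origin: centre of its underside.
- roll: Black roll of tape lying flat, 90 mm across, 30 mm high, beyond the other end of the row. Bystander. Origin: centre of its underside.
- driver: Screwdriver lying on the bench beyond the frame's far side. Bystander. Origin: underside.
- coupling: Grey conduit coupling standing on end, 44 mm across, 60 mm high, beyond the frame's far side. Bystander. Origin: centre of its underside.

How it is judged:
By the outcome, as a careful person would: the job done as asked, in the order asked, and still so for the second after the job is handed in, with the robot touching nothing.
It also fails if it takes over 72 s, if anything falls off the work surface, if the arm or the gripper's body presses on something with over 40 N, if the wrist force passes 120 N, or if a joint passes its speed limit or range.

ROBOT

A 6-joint arm with a two-finger parallel gripper is mounted at the origin on the work surface. World frame = base frame: x ahead of the robot, y to its left, z up, the work surface at z = 0. Lengths are in m, angles in rad, forces in N, time in s.
With the tool pointing down it reaches from about 0.35 to 0.875 m from the base axis. Payload 4.2 kg.
Tool frame: the origin (TCP) lies on the centre line of the jaws, within the pads' length; the fingertips stand robot.finger_overhang ahead of it and the grasp point (between the pads) is the TCP (robot.finger_overhang is the distance from the TCP to the fingertips, in m); z points along the fingers, y is the direction in which the jaws open and shut (so a half turn about z gives the same grasp; the last joint's range is limited). The gripper opens to 85 mm and grips with 20 to 120 N. Pads are 22 mm wide; open, the fingers measure 114 mm over their backs; the gripper's body (76 mm by 85 mm) begins 54 mm behind the grasp point. The pads swing forward as they close: fully open they stand 13 mm farther back than shut.
Start: joints at [1.503, 0.385, 0.008, 0, -1.194, -0.259], TCP at [0.201, 0.592, 0.25] pointing down, gripper open.
Joint ranges: [-3.14, 3.14], [-1.21, 2.06], [-1.07, 1.41], [-3.16, 2.05], [-2.99, -0.16], [-3.1, 3.1]. Speed limits (rad/s): [2.79, 2.79, 3.14, 3.14, 3.14, 3.14].

INTERFACE

Orientations are given as a rotation vector (axis times angle).
In Python, from plant import robot, snapshot, calibration, models gives the robot as it stands. The module is installed in compiled form; this text tells all that it offers.
- The arm moves only by the tool move_arm, never from a script. Its argument "rows" is one flat list of numbers, 4 for each row, row after row: the shift along the tool's x, y, z in mm, then the turn about the tool's z in rad. A call has exactly 8 rows; each row shifts and turns the pose as measured when the row begins, along the tool's axes as they then stand; what a row does not reach is not made up. A row lasts 1/8 s, in which the tool goes at most 62.5 mm and 10.7 degrees, less where a joint would pass 70% of its speed; a pose out of reach is approached as far as the arm can. A call with a gripper value outside its range is refused whole. "jaw" is the closure, from 0 (fully open) to 1 (shut), set as the call begins (left out, the last holds). The fingers move at their own pace and stop on an object; "grip_force" is the grip in N (left out, the last holds). Time passes only in rows, so rows that do not move let the fingers close, or fill a call up. It gives the time, the measured TCP pose, the force and the opening at its end, in the units of the state.
- robot.observe(): the state, without advancing time (a new reading comes with each control period).
- snapshot(name): name is "side" or "top" or "wrist"; returns (picture, depth): 420x560x3 uint8, red, green, blue; 420x560 float32, m along the optical axis (not along the pixel's ray), 0 where there is no reading.
- calibration(name): a dict with "camera_matrix" (3x3 intrinsics, pixels), "extrinsics" (4x4, takes a point from world to camera coordinates); the wrist camera has in their place "tool_from_camera" (4x4, takes a point from camera to tool coordinates, whose origin is the TCP and whose axes are the flange's). Camera axes: x right, y up, looking along -z (the intrinsics and any distortion apply to the point x, -y, -z); pixel columns grow to the right and rows downward; lengths in m; the calibration is good to about 2 mm. A picture is of the moment at which its call begins: read the wrist's pose just before it. calibration takes no time and is no camera call.
- robot.finish_job(): hands the job in, once; it reports no verdict.
Trained networks look in the newest picture that a camera, given by its name, has taken for a name from the list of things; names that differ only in an ending like _2 or _b are one class to them, and where a whole thing is asked for, a point or a joint stands for the part that bears it (a point fixed in the world has none). Each returns a list of dicts, best first, with "confidence" (0 to 1); they miss things now and then, are a little off and sometimes report something else, mostly with a low value. They report only what shows in the picture. A call takes as long as a camera call.
- models.boxes_of(camera, name): "extent" ([left, top, right, bottom] in pixels, round what is visible of it).
- models.cut_out(camera, name): "pixels" (420x560 bool, what is visible of it) and "extent" ([left, top, right, bottom] in pixels, round what is visible of it).
The state is a dict: "time": time; "joint_pos": joint angles; "qd": joint speeds; "joint_torque": joint torques, N m; "position": TCP position; "tcp_rot": TCP orientation; "contact_force": force on the tool from outside, world axes, zero at the start; "torque": the same for the moment, N m; "finger_gap": opening from 0.0 (shut) to 1.0 (fully open).
Only numpy, scipy, OpenCV 4.12 (cv2) and the standard library are available. Lean on these libraries where they do the work, as an engineer would, in place of code of your own. Each camera call takes 0.05 s, during which the arm holds its last target.

## Working session

There is one attempt and no reset: what is moved stays moved. The work goes in short steps, Python scripts to look and compute and a tool call to move; the robot and the scene stay as the last step left them, time stands still between calls to the robot, and variables do not carry over. Pictures are saved under pics/ and viewed, and the job is handed in when it is done.

Besides the shell and the picture viewer there is one more tool, called after "Emit:" as a command line: name --argument value ..., lists and objects as JSON in quotes. move_arm: Moves the arm, as the interface text tells. Its arguments: {"type":"object","properties":{"rows":{"type":"array","items":{"type":"number"}},"jaw":{"type":"number"},"grip_force":{"type":"number"}},"required":["rows"]}

```bash
mkdir -p pics; ls; python3 - <<'E'
from plant import robot, snapshot, calibration, models
import cv2, numpy as np
print(robot.observe()); print(robot.finger_overhang)
for n in ["side","top","wrist"]:
    p,d=snapshot(n); cv2.imwrite(f"pics/{n}0.png",p[:,:,::-1]); np.save(f"pics/{n}0.npy",d)
    c=calibration(n); print(n,c)
E
```

```text
pics
{'time': 0.0, 'joint_pos': array([ 1.50261032e+00,  3.85570396e-01,  6.61442845e-03, -5.04777234e-04,
       -1.19395511e+00, -2.58569127e-01]), 'qd': array([-1.39979539e-03,  1.03001486e-05,  7.22667107e-04,  6.99398007e-05,
        9.96608974e-04, -2.59615005e-03]), 'joint_torque': array([-3.80562715e-04, -3.92287338e+01,  1.88394821e+01,  4.18619201e+00,
       -4.74928893e-03,  9.44761837e-06]), 'position': array([0.20043059, 0.59142497, 0.24920784]), 'tcp_rot': array([ 3.09758904e+00, -5.10924236e-01, -4.17599952e-04]), 'contact_force': array([0.08867545, 0.32221281, 0.31265656]), 'torque': array([ 0.00931599,  0.0389392 , -0.04359092]), 'finger_gap': 1.0033877460162122}
0.019
side {'camera_matrix': array([[392.44504775,   0.        , 272.20353782],
       [  0.        , 392.44504775, 210.63677665],
       [  0.        ,   0.        ,   1.        ]]), 'extrinsics': array([[ 0.80628719, -0.59137392,  0.01333616, -0.48122639],
       [ 0.31506837,  0.44843128,  0.83644564, -0.29486344],
       [-0.50063249, -0.67021361,  0.54788761, -0.57014647],
       [ 0.        ,  0.     
[... 311 characters left out ...]
0785451,  0.13556681, -0.63632895],
       [-0.13554769, -0.00292057,  0.99076652, -1.08504204],
       [ 0.        ,  0.        ,  0.        ,  1.        ]])}
wrist {'camera_matrix': array([[337.07666977,   0.        , 278.26042421],
       [  0.        , 337.07666977, 210.60596627],
       [  0.        ,   0.        ,   1.        ]]), 'tool_from_camera': array([[-5.85274977e-04,  9.44910136e-01,  3.27329334e-01,
         8.55792983e-02],
       [ 9.99999802e-01,  4.78046813e-04,  4.08040372e-04,
         1.06790295e-03],
       [ 2.29082738e-04,  3.27329508e-01, -9.44910229e-01,
        -1.23828223e-01],
       [ 0.00000000e+00,  0.00000000e+00,  0.00000000e+00,
         1.00000000e+00]])}
```

View pics/top0.png

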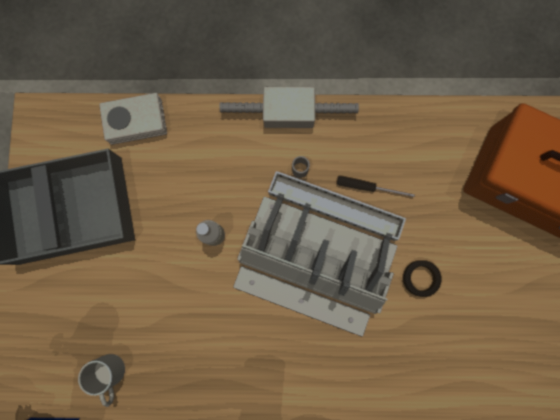

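View pics/side0.png

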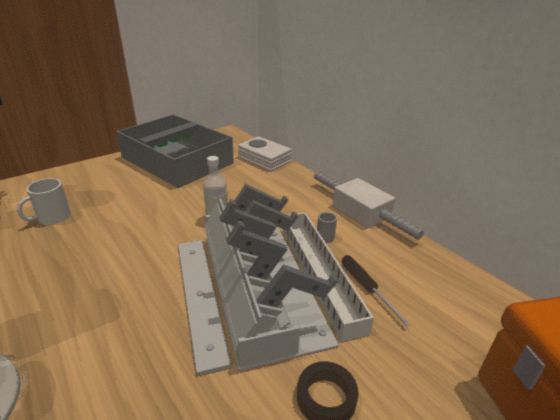

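View pics/wrist0.png

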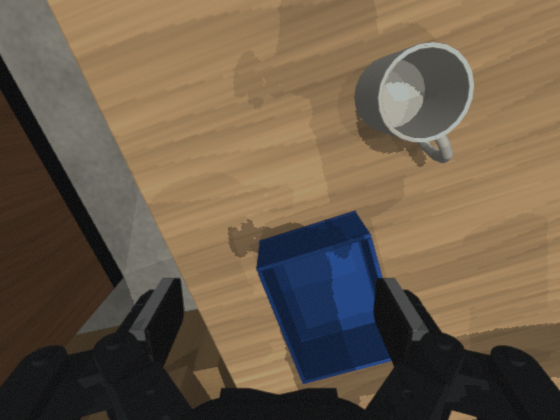

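```bash
cat > h.py <<'E'
from plant import robot, snapshot, calibration, models
import cv2, numpy as np
from scipy.spatial.transform import Rotation as R
def world(n,d,T=None):
    c=calibration(n);K=c["camera_matrix"]
    v,u=np.mgrid[0:420,0:560]
    P=np.stack([(u-K[0,2])/K[0,0]*d,-(v-K[1,2])/K[1,1]*d,-d,np.ones_like(d)],-1)
    M=np.linalg.inv(c["extrinsics"]) if T is None else T@c["tool_from_camera"]
    return (P@M.T)[...,:3]
def tcp():
    s=robot.observe();T=np.eye(4);T[:3,:3]=R.from_rotvec(s["tcp_rot"]).as_matrix();T[:3,3]=s["position"];return T
def proj(n,X,T=None):
    c=calibration(n);K=c["camera_matrix"]
    M=c["extrinsics"] if T is None else np.linalg.inv(T@c["tool_from_camera"])
    X=np.atleast_2d(X);p=X@M[:3,:3].T+M[:3,3]
    return np.stack([K[0,2]-K[0,0]*p[:,0]/p[:,2],K[1,2]+K[1,1]*p[:,1]/p[:,2]],-1)
E
python3 - <<'E'
from h import *
im=cv2.imread("pics/top0.png"); cv2.imwrite("pics/top0z.png",cv2.resize(im[165:340,225:450],None,fx=3.4,fy=3.4,interpolation=cv2.INTER_CUBIC))
im=cv2.imread("pics/side0.png"); cv2.imwrite("pics/side0z.png",cv2.resize(im[150:370,170:380],None,fx=2.7,fy=2.7,interpolation=cv2.INTER_CUBIC))
d=np.load("pics/top0.npy");W=world("top",d)
for u,v in [(305,292),(280,186),(330,200),(258,290),(365,322),(210,234),(422,262),(300,165),(357,185)]: print(u,v,W[v,u].round(4))
np.save("pics/W.npy",W)
E
```

```text
305 292 [ 0.4329 -0.024   0.0082]
280 186 [0.6995 0.0405 0.0073]
330 200 [ 0.6647 -0.0875  0.0042]
258 290 [0.4368 0.0926 0.0068]
365 322 [ 0.3619 -0.1711  0.0105]
210 234 [0.5656 0.1963 0.1255]
422 262 [ 0.5087 -0.3101  0.0284]
300 165 [ 0.757  -0.0108 -0.0019]
357 185 [ 0.7005 -0.1539  0.0236]
```

View pics/top0z.png

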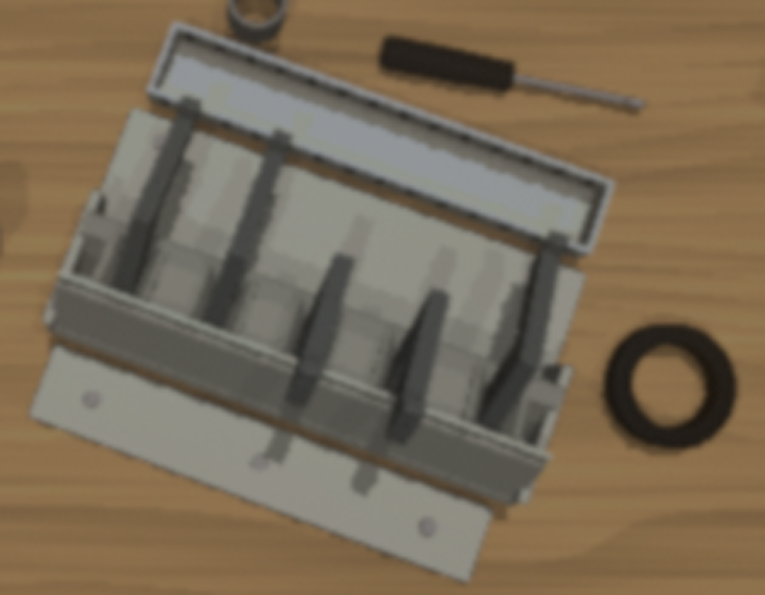

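View pics/side0z.png

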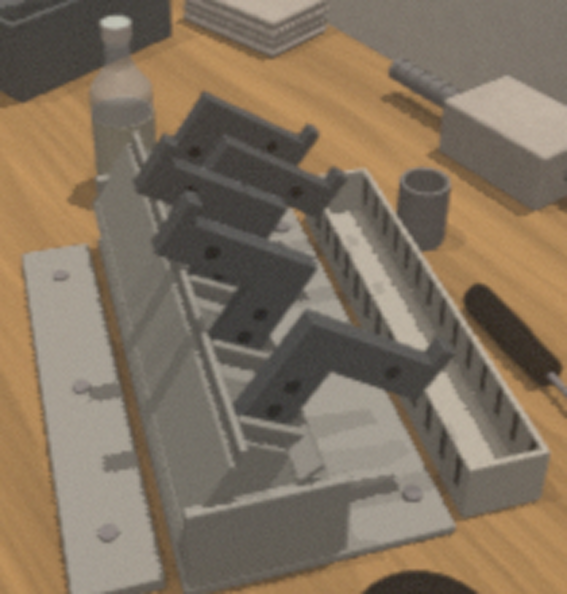

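```bash
python3 - <<'E'
from h import *
p,d=snapshot("top");W=world("top",d)
for n in ["duct","strip","frame","guide0"]:
    r=models.cut_out("top",n)
    for x in r[:6]:
        m=x["pixels"]&(d>0); Q=W[m]
        print(n,round(x["confidence"],2),x["extent"],m.sum(),np.percentile(Q,[2,50,98],axis=0).round(3).tolist())
        if n in("duct","strip"):
            # remap silhouettes assuming plane height
            z={"duct":.045,"strip":.012}[n]
            c=calibration("top");K=c["camera_matrix"];M=np.linalg.inv(c["extrinsics"])
            v,u=np.nonzero(x["pixels"]);ray=np.stack([(u-K[0,2])/K[0,0],-(v-K[1,2])/K[1,1],-np.ones(len(u))],-1)@M[:3,:3].T
            X=M[:3,3]+ray*((z-M[2,3])/ray[:,2])[:,None]
            print(cv2.minAreaRect((X[:,:2]*1000).astype(np.float32)))
    np.save(f"pics/m_{n}.npy",np.array([x["pixels"] for x in r]))
E
```

```text
duct 0.72 [267.9, 174.0, 404.7, 238.1] 3391 [[0.579, -0.256, -0.0], [0.649, -0.103, 0.005], [0.719, 0.058, 0.047]]
((644.3958129882812, -96.80410766601562), (340.41412353515625, 65.24826049804688), 70.38838958740234)
duct 0.43 [292.0, 155.2, 308.6, 177.6] 158 [[0.723, -0.029, 0.005], [0.753, -0.01, 0.04], [0.764, 0.01, 0.063]]
((743.2027587890625, -8.298301696777344), (36.22658920288086, 53.359153747558594), 66.64662170410156)
strip 0.86 [230.9, 266.5, 372.3, 337.0] 3210 [[0.343, -0.166, 0.006], [0.412, -0.017, 0.011], [0.481, 0.139, 0.016]]
((413.07666015625, -13.463973999023438), (339.7125244140625, 58.634883880615234), 69.8570556640625)
strip 0.51 [267.2, 174.1, 405.2, 239.3] 3255 [[0.579, -0.256, -0.0], [0.649, -0.103, 0.005], [0.719, 0.057, 0.047]]
((649.3346557617188, -100.92913818359375), (349.29931640625, 64.85161590576172), 70.00992584228516)
strip 0.48 [363.4, 233.5, 388.6, 292.5] 516 [[0.445, -0.211, 0.093], [0.499, -0.182, 0.127], [0.567, -0.161, 0.161]]
((507.14923095703125, -209.89364624023438), (29.441516876220703, 153.20188903808594), 68.66795349121094)
frame 0.94 [237.8, 194.8, 395.0, 314.0] 8450 [[0.41, -0.225, 0.004], [0.524, -0.054, 0.058], [0.643, 0.117, 0.112]]
guide0 0.76 [342.2, 251.0, 353.3, 293.1] 384 [[0.442, -0.126, 0.095], [0.483, -0.105, 0.17], [0.527, -0.09, 0.211]]
guide0 0.68 [256.5, 196.2, 280.7, 250.6] 438 [[0.534, 0.038, 0.009], [0.588, 0.062, 0.128], [0.654, 0.086, 0.162]]
guide0 0.59 [287.2, 202.8, 308.0, 260.4] 382 [[0.512, -0.026, 0.009], [0.567, 0.0, 0.132], [0.634, 0.024, 0.162]]
guide0 0.58 [312.7, 239.6, 328.5, 280.3] 329 [[0.461, -0.064, 0.103], [0.502, -0.044, 0.177], [0.55, -0.028, 0.212]]
guide0 0.56 [364.9, 232.3, 391.1, 289.8] 482 [[0.449, -0.211, 0.097], [0.505, -0.185, 0.129], [0.567, -0.163, 0.162]]
```

```bash
cat >> h.py <<'E'
FA=np.deg2rad(70.1); FC=np.array([0.530,-0.055,0.])
try:
    import json; _=json.load(open("frame.json")); FA=_["a"]; FC=np.array(_["c"]+[0.])
except FileNotFoundError: pass
fy=-np.array([np.cos(FA),np.sin(FA),0]); fx=np.array([fy[1],-fy[0],0]); FR=np.stack([fx,fy,[0,0,1]],1)
def toF(X): return (np.asarray(X)-FC)@FR
def toW(X): return FC+np.asarray(X)@FR.T
def plan(pF,flip=0):
    """tool-axis shift mm (in current axes) and yaw turn to get TCP at frame point pF(m), tool x along +frame x (flip=0) or -x"""
    T=tcp();d=(toW(pF)-T[:3,3])@T[:3,:3]*1000
    xt=T[:3,0]; tgt=fx*(1 if not flip else -1)
    b=T[:3,:3].T@tgt; return d.round(1),round(float(np.arctan2(b[1],b[0])),3)
def where():
    T=tcp();s=robot.observe();return (toF(T[:3,3])*1000).round(1),"toolx in F",(FR.T@T[:3,0]).round(3),"z",T[:3,2].round(4),"t",round(s["time"],2),"gap",round(s["finger_gap"],4),"F",s["contact_force"].round(1),"tq",s["torque"].round(2),"q",s["joint_pos"].round(2)
E
python3 - <<'E'
from h import *
print(where()); print(plan([-.006,0,.35],0),plan([-.006,0,.35],1))
W=np.load("pics/W.npy");m=np.load("pics/m_guide0.npy")
for k in m:
    Q=toF(W[k&(W[...,2]>.1)])*1000
    Q=Q[Q[:,2]>100];print(np.percentile(Q,[3,50,97],axis=0).round(0).tolist(), np.polyfit(Q[:,0],Q[:,1],1).round(3))
E
```

```text
(array([ 529.9, -496.1,  250.1]), 'toolx in F', array([-1.  , -0.02,  0.  ]), 'z', array([-1.e-04, -3.e-04, -1.e+00]), 't', 0.4, 'gap', 0.9989, 'F', array([ 0.2,  0. , -0.6]), 'tq', array([-0.05, -0.02,  0.03]), 'q', array([ 1.5 ,  0.38,  0.01, -0.  , -1.19, -0.26]))
(array([525.6, 507. , -99.7]), -3.121) (array([525.6, 507. , -99.7]), 0.02)
[[-19.0, 59.0, 107.0], [26.0, 63.0, 172.0], [69.0, 71.0, 210.0]] [-6.0000e-03  6.4206e+01]
[[-82.0, -138.0, 103.0], [-17.0, -130.0, 132.0], [38.0, -124.0, 161.0]] [ 1.5000e-02 -1.2989e+02]
[[-86.0, -72.0, 106.0], [-19.0, -65.0, 133.0], [39.0, -59.0, 162.0]] [ 1.000e-03 -6.526e+01]
[[-20.0, -6.0, 120.0], [30.0, -1.0, 178.0], [71.0, 6.0, 211.0]] [-0.016 -0.433]
[[-86.0, 125.0, 104.0], [-22.0, 130.0, 131.0], [35.0, 138.0, 161.0]] [-1.50000e-02  1.30057e+02]
```

Emit:
move_arm --rows '[40, 40, -12, 0, 44, 42, -12, 0, 44, 42, -12, 0, 44, 42, -12, 0, 44, 42, -12, 0, 44, 42, -12, 0, 44, 42, -12, 0, 44, 42, -12, 0]' --jaw 0.5

```text
time: 1.4
position: [0.4241, 0.161, 0.3477]
tcp_rot: [-3.102, 0.498, -0.005]
contact_force: [1.5, 0.3, 1.0]
finger_gap: 0.503
```

```bash
python3 - <<'E'
from h import *
print(where()); print(plan([-.006,0,.35],1))
E
```

```text
(array([ 173.1, -167. ,  347.7]), 'toolx in F', array([-1.   , -0.029,  0.003]), 'z', array([ 3.3e-03, -4.0e-04, -1.0e+00]), 't', 1.4, 'gap', 0.5026, 'F', array([1.5, 0.3, 1. ]), 'tq', array([ 0.11, -0.12,  0.06]), 'q', array([ 0.72,  0.02, -0.21,  0.  , -1.33,  0.53]))
(array([174.1, 172.2,  -1.8]), 0.029)
```

Emit:
move_arm --rows '[43, 43, 0, 0.03, 43, 43, 0, 0, 43, 43, 0, 0, 43, 43, 0, 0, 0, 0, 0, 0, 0, 0, 0, 0, 0, 0, 0, 0, 0, 0, 0, 0]'

```text
time: 2.4
position: [0.5309, -0.0669, 0.3505]
tcp_rot: [-3.089, 0.549, -0.014]
contact_force: [0.4, -0.4, 0.6]
finger_gap: 0.502
```

```bash
python3 - <<'E'
from h import *
print(where()); print(plan([-.006,0,.145],1))
T=tcp();p,d=snapshot("wrist");W=world("wrist",d,T)
np.savez("pics/w1.npz",T=T,W=W,p=p)
im=p[:,:,::-1].copy()
# overlay model: reversed guides at 0,66 and right at others
def guide(y,s):
    pts=[(-17,0),(17,0),(17,107),(87,107),(87,148),(77,148),(77,135),(-17,135)]
    out=[]
    for t in(-7,7):
        out.append([toW(np.array([60-.5*z+s*.866*a,y+t,40+.866*z+s*.5*a])/1000) for a,z in pts])
    return out
for y,s in [(-132,-1),(-66,-1),(0,1),(66,1),(132,-1)]:
    for poly in guide(y,s):
        q=proj("wrist",np.array(poly),T).astype(int); cv2.polylines(im,[q],True,(0,255,0),1)
cv2.imwrite("pics/w1.png",im)
E
```

```text
(array([ -4.9,  10.9, 350.5]), 'toolx in F', array([-1.   ,  0.005,  0.008]), 'z', array([ 0.0093,  0.0027, -1.    ]), 't', 2.4, 'gap', 0.5024, 'F', array([ 0.4, -0.4,  0.6]), 'tq', array([-0.04, -0.  ,  0.06]), 'q', array([ 0.18,  0.17, -0.04, -0.  , -1.35,  1.04]))
(array([ -0.5,  -9.7, 205.6]), -0.005)
```

View pics/w1.png

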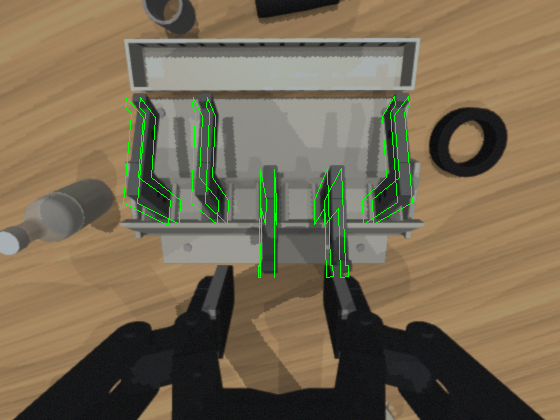

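```bash
python3 - <<'E'
from h import *
f=np.load("pics/w1.npz");Q=toF(f["W"])*1000
for n,b in [(-132,.0),(-66,0),(0,0),(66,0),(132,0)]:
    m=(abs(Q[...,1]-n)<20)&(Q[...,2]>125)&(Q[...,2]<250)&(abs(Q[...,0])<100)
    q=Q[m]; h,e=np.histogram(q[:,1],bins=np.arange(n-20,n+21,2)); print(n,m.sum(),h, "x",np.percentile(q[:,0],[1,99]).round(1),"z",np.percentile(q[:,2],[1,50,99]).round(1))
# duct rim, base edges
m=(Q[...,2]>38)&(Q[...,2]<52)&(Q[...,0]<-90)&(Q[...,0]>-160)&(abs(Q[...,1])<180)
print(np.percentile(Q[m],[1,99],axis=0).round(1), cv2.minAreaRect(Q[m][:,:2].astype(np.float32)))
E
```

```text
-132 1627 [  0   0   0   0   0   0   0   5 124 151 165 152 151 158 651  70   0   0
   0   0] x [-56.4  21.4] z [125.4 141.9 162.9]
-66 1346 [  0   0   0   0   0   0   0   7 134 151 161 152 158 156 421   6   0   0
   0   0] x [-57.   22.2] z [125.5 143.  163. ]
0 1645 [  0   0   0   0   0   0   0  49 220 239 237 237 219 229 215   0   0   0
   0   0] x [-25.2  65.9] z [146.8 175.6 211.9]
66 1955 [  0   0   0   0   0   0   0 460 235 216 222 224 228 232 138   0   0   0
   0   0] x [-24.9  59.2] z [129.  172.  211.5]
132 1569 [  0   0   0   0   0   0   0 473 227 163 149 162 162 151  82   0   0   0
   0   0] x [-56.1  22.3] z [125.4 142.  163. ]
[[-153.5 -166.4   38.5]
 [ -97.4  172.3   47.1]] ((-125.62213134765625, 3.070037841796875), (340.6028137207031, 56.743812561035156), 89.7181167602539)
```

```bash
python3 - <<'E'
from h import *
import json
a=np.deg2rad(70.0); c=toW(np.array([-.0003,.0015,0])); json.dump({"a":a,"c":c[:2].tolist()},open("frame.json","w")); print(c)
E
python3 - <<'E'
from h import *
print(where(),plan([-.006,0,.145],1))
E
```

```text
[ 0.52977152 -0.05651255  0.        ]
(array([ -4.6,   9.4, 350.6]), 'toolx in F', array([-1.   ,  0.003,  0.008]), 'z', array([ 0.0095,  0.0028, -1.    ]), 't', 2.45, 'gap', 0.5011, 'F', array([ 0.2, -0.2,  0.1]), 'tq', array([-0.04,  0.02,  0.  ]), 'q', array([ 0.18,  0.17, -0.04, -0.  , -1.35,  1.04])) (array([ -0.3,  -8.2, 205.7]), -0.003)
```

Emit:
move_arm --rows '[0, -8, 30, 0, 0, 0, 40, 0, 0, 0, 40, 0, 0, 0, 40, 0, 0, 0, 30, 0, 0, 0, 15, 0, 0, 0, 0, 0, 0, 0, 0, 0]'

```text
time: 3.45
position: [0.5375, -0.0519, 0.1544]
tcp_rot: [-3.09, 0.529, -0.028]
contact_force: [-1.0, 0.7, -0.1]
finger_gap: 0.496
```

```bash
python3 - <<'E'
from h import *
print(where(),plan([-.006,0,.145],1))
p,d=snapshot("wrist");cv2.imwrite("pics/w2.png",p[:,:,::-1])
E
```

```text
(array([ -5.6,  -7. , 154.4]), 'toolx in F', array([-1.   , -0.01 ,  0.016]), 'z', array([ 0.0188,  0.0038, -0.9998]), 't', 3.45, 'gap', 0.4962, 'F', array([-1. ,  0.7, -0.1]), 'tq', array([-0.02,  0.01, -0.03]), 'q', array([ 0.2 ,  0.33, -0.35,  0.  , -0.88,  1.03])) (array([0.1, 7.1, 9.4]), 0.01)
```

View pics/w2.png

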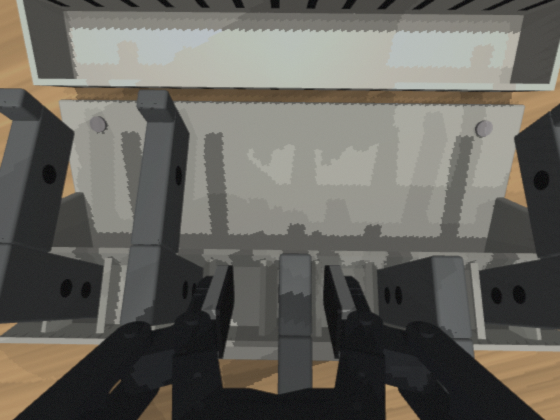

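Emit:
move_arm --rows '[0, 4, 5, 0, 0, 3, 4, 0.01, 0, 0, 0, 0, 0, 0, 0, 0, 0, 0, 0, 0, 0, 0, 0, 0, 0, 0, 0, 0, 0, 0, 0, 0]'

```text
time: 4.5
position: [0.5362, -0.0588, 0.147]
tcp_rot: [-3.085, 0.546, -0.035]
contact_force: [0.0, 0.5, -0.0]
finger_gap: 0.497
```

```bash
python3 - <<'E'
from h import *
print(where(),plan([-.006,0,.145],1))
p,d=snapshot("wrist");cv2.imwrite("pics/w3.png",p[:,:,::-1])
E
```

```text
(array([ -6.8,  -0. , 147. ]), 'toolx in F', array([-1.   ,  0.001,  0.02 ]), 'z', array([ 0.0232,  0.0046, -0.9997]), 't', 4.5, 'gap', 0.4974, 'F', array([ 0. ,  0.5, -0. ]), 'tq', array([-0.05,  0.07,  0.02]), 'q', array([ 0.19,  0.33, -0.36, -0.  , -0.86,  1.03])) (array([-0.8,  0. ,  1.9]), -0.001)
```

View pics/w3.png

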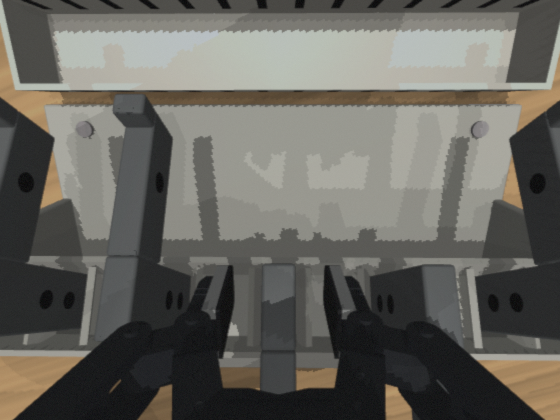

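Emit:
move_arm --rows '[0, 0, 1, 0, 0, 0, 0, 0, 0, 0, 0, 0, 0, 0, 0, 0, 0, 0, 0, 0, 0, 0, 0, 0, 0, 0, 0, 0, 0, 0, 0, 0]' --jaw 1 --grip_force 60

```text
time: 5.55
position: [0.5361, -0.0589, 0.1459]
tcp_rot: [-3.085, 0.545, -0.034]
contact_force: [0.3, -0.9, 0.2]
finger_gap: 0.154
```

```bash
python3 - <<'E'
from h import *
print(where())
T=tcp();R3=T[:3,:3]
s=FR@np.array([-.5,0,.866]);print("slot up in tool",(R3.T@s).round(3),"up",R3.T[:,2].round(3))
E
```

```text
(array([-6.800e+00,  1.000e-01,  1.459e+02]), 'toolx in F', array([-1.   ,  0.001,  0.02 ]), 'z', array([ 0.0228,  0.0043, -0.9997]), 't', 5.55, 'gap', 0.1535, 'F', array([ 0.3, -0.9,  0.2]), 'tq', array([-0.05,  0.08,  0.01]), 'q', array([ 0.19,  0.33, -0.36,  0.  , -0.85,  1.03]))
slot up in tool [ 0.517 -0.011 -0.856] up [ 0.02  -0.012 -1.   ]
```

Emit:
move_arm --rows '[4.1, -0.1, -6.8, 0, 5.2, -0.1, -8.6, 0, 5.2, -0.1, -8.6, 0, 5.2, -0.1, -8.6, 0, 5.2, -0.1, -8.6, 0, 5.2, -0.1, -8.6, 0, 5.2, -0.1, -8.6, 0, 5.2, -0.1, -8.6, 0]'

```text
time: 6.55
position: [0.5751, -0.0733, 0.2177]
tcp_rot: [-3.085, 0.546, -0.033]
contact_force: [-1.0, 0.5, -2.1]
finger_gap: 0.158
```

```bash
python3 - <<'E'
from h import *
print(where())
p,d=snapshot("side");cv2.imwrite("pics/s1.png",cv2.resize(p[100:370,150:400,::-1],None,fx=2.2,fy=2.2))
E
```

```text
(array([-4.830e+01,  2.000e-01,  2.177e+02]), 'toolx in F', array([-1.   ,  0.001,  0.019]), 'z', array([ 0.0219,  0.0046, -0.9997]), 't', 6.55, 'gap', 0.158, 'F', array([-1. ,  0.5, -2.1]), 'tq', array([-0.06, -0.04,  0.03]), 'q', array([ 0.15,  0.32, -0.17, -0.  , -1.06,  1.07]))
```

View pics/s1.png

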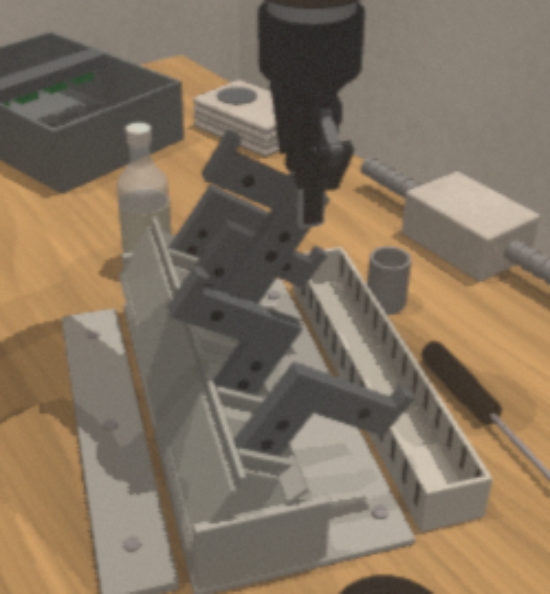

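Emit:
move_arm --rows '[0, 0, -30, 0, -5, 0, -45, 0, -5, 0, -45, 0, -5, 0, -35, 0, 0, 0, -5, 0.18, 0, 0, 0, 0.18, 0, 0, 0, 0.18, 0, 0, 0, 0.18]'

```text
time: 7.6
position: [0.5571, -0.069, 0.3845]
tcp_rot: [-2.669, 1.625, -0.026]
contact_force: [0.2, -0.5, -0.1]
finger_gap: 0.151
```

```bash
python3 - <<'E'
from h import *
print(where())
E
```

```text
(array([-29.9,   2.4, 384.5]), 'toolx in F', array([-0.735,  0.678,  0.006]), 'z', array([ 0.0228,  0.0052, -0.9997]), 't', 7.6, 'gap', 0.1514, 'F', array([ 0.2, -0.5, -0.1]), 'tq', array([-0.09,  0.03,  0.03]), 'q', array([ 0.16,  0.2 ,  0.08, -0.  , -1.43,  0.31]))
```

Emit:
move_arm --rows '[0, 0, 0, 0.18, 0, 0, 0, 0.18, 0, 0, 0, 0.18, 0, 0, 0, 0.18, 0, 0, 0, 0.18, 0, 0, 0, 0.18, 0, 0, 0, 0.18, 0, 0, 0, 0.18]'

```text
time: 8.6
position: [0.555, -0.069, 0.3832]
tcp_rot: [-0.862, 3.004, 0.002]
contact_force: [0.3, 0.3, -0.9]
finger_gap: 0.154
```

```bash
python3 - <<'E'
from h import *
print(where(),plan([0,0,.38],0))
E
```

```text
(array([-28. ,   3.1, 383.2]), 'toolx in F', array([ 0.615,  0.788, -0.016]), 'z', array([ 0.0155,  0.0057, -0.9999]), 't', 8.6, 'gap', 0.154, 'F', array([ 0.3,  0.3, -0.9]), 'tq', array([-0.05,  0.11, -0.07]), 'q', array([ 0.16,  0.2 ,  0.08, -0.  , -1.43, -1.18])) (array([14.8, 23.9,  2.8]), 0.908)
```

Finish the turn and drop the grip force to see whether the guide swings under gravity.

Emit:
move_arm --rows '[0, 0, 0, 0.18, 0, 0, 0, 0.18, 0, 0, 0, 0.18, 0, 0, 0, 0.18, 0, 0, 0, 0.15, 0, 0, 0, 0, 0, 0, 0, 0, 0, 0, 0, 0]' --grip_force 20

```text
time: 9.6
position: [0.5531, -0.0688, 0.3817]
tcp_rot: [0.524, 3.09, 0.012]
contact_force: [0.3, -0.0, -2.0]
finger_gap: 0.157
```

```bash
python3 - <<'E'
from h import *
print(where(),plan([0,0,.38],0))
p,d=snapshot("side");cv2.imwrite("pics/s2.png",cv2.resize(p[20:300,150:420,::-1],None,fx=2.1,fy=2.1))
p,d=snapshot("wrist");cv2.imwrite("pics/w4.png",p[:,:,::-1])
E
```

```text
(array([-26.1,   3.6, 381.7]), 'toolx in F', array([ 1.   ,  0.013, -0.006]), 'z', array([ 0.0082,  0.0067, -0.9999]), 't', 9.6, 'gap', 0.1565, 'F', array([ 0.3, -0. , -2. ]), 'tq', array([0.01, 0.09, 0.04]), 'q', array([ 0.16,  0.2 ,  0.08, -0.01, -1.44, -2.07])) (array([26. ,  3.9,  1.6]), 0.013)
```

View pics/s2.png

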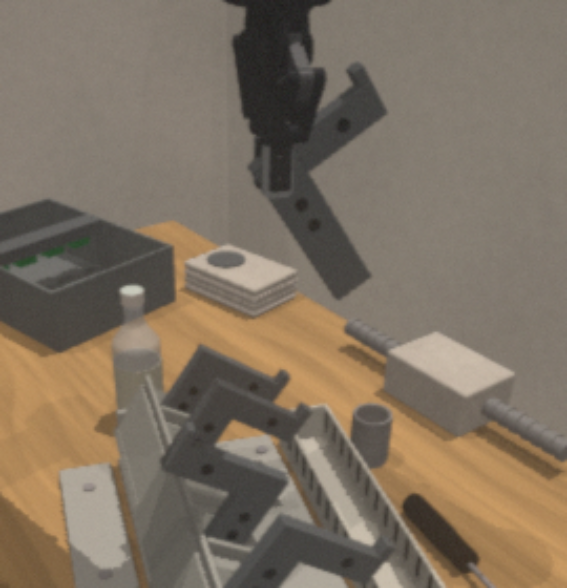

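View pics/w4.png

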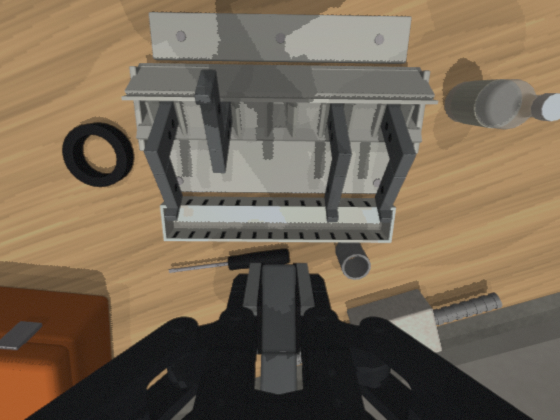

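```bash
python3 - <<'E'
from h import *
T=tcp();p,d=snapshot("wrist");Q=toF(world("wrist",d,T))*1000
f=np.load("pics/w1.npz");Q1=toF(f["W"])*1000
d0=np.load("pics/top0.npy");Q2=toF(world("top",d0))*1000
for nm,q in (("now",Q),("w1",Q1),("top",Q2)):
  for y0 in (-33,0,33):
    m=(abs(q[...,1]-y0)<8)&(q[...,0]>0)&(q[...,0]<160)&(q[...,2]<135)
    x=q[m]
    print(nm,y0,[(b,round(float(np.max(x[(x[:,0]>=b)&(x[:,0]<b+8),2],initial=-1)),0)) for b in range(0,160,8)])
E
```

```text
now -33 [(0, 89.0), (8, 86.0), (16, 84.0), (24, 88.0), (32, 93.0), (40, 114.0), (48, 115.0), (56, 103.0), (64, 91.0), (72, 77.0), (80, 63.0), (88, 53.0), (96, 14.0), (104, 15.0), (112, 15.0), (120, 14.0), (128, 14.0), (136, 15.0), (144, 14.0), (152, 10.0)]
now 0 [(0, 88.0), (8, 86.0), (16, 78.0), (24, 88.0), (32, 87.0), (40, 39.0), (48, 115.0), (56, 104.0), (64, 92.0), (72, 78.0), (80, 64.0), (88, 53.0), (96, 14.0), (104, 14.0), (112, 15.0), (120, 16.0), (128, 15.0), (136, 14.0), (144, 14.0), (152, 13.0)]
now 33 [(0, 88.0), (8, 85.0), (16, 84.0), (24, 88.0), (32, 94.0), (40, 114.0), (48, 115.0), (56, 104.0), (64, 91.0), (72, 77.0), (80, 65.0), (88, 51.0), (96, 15.0), (104, 14.0), (112, 15.0), (120, 15.0), (128, 15.0), (136, 14.0), (144, 14.0), (152, 11.0)]
w1 -33 [(0, 88.0), (8, 84.0), (16, 85.0), (24, 88.0), (32, 94.0), (40, 113.0), (48, 114.0), (56, 104.0), (64, 90.0), (72, 75.0), (80, 58.0), (88, -1.0), (96, -1.0), (104, 14.0), (112, 14.0), (120, 14.0), (128, 14.0), (136, 14.0), (144, 14.0), (152, 11.0)]
w1 0 [(0, 9.0), (8, 9.0), (16, 7.0), (24, -1.0), (32, -1.0), (40, -1.0), (48,
[... 498 characters left out ...]
111.0), (48, 116.0), (56, 104.0), (64, 90.0), (72, 80.0), (80, 65.0), (88, 52.0), (96, 15.0), (104, 16.0), (112, 17.0), (120, 15.0), (128, 14.0), (136, 17.0), (144, 17.0), (152, 11.0)]
top 0 [(0, 124.0), (8, 131.0), (16, 125.0), (24, 130.0), (32, 111.0), (40, 101.0), (48, 113.0), (56, 103.0), (64, 92.0), (72, 78.0), (80, 62.0), (88, 52.0), (96, 16.0), (104, 17.0), (112, 15.0), (120, 16.0), (128, 16.0), (136, 16.0), (144, 15.0), (152, 10.0)]
top 33 [(0, 92.0), (8, 85.0), (16, 84.0), (24, 90.0), (32, 94.0), (40, 110.0), (48, 115.0), (56, 105.0), (64, 93.0), (72, 79.0), (80, 68.0), (88, 53.0), (96, 17.0), (104, 17.0), (112, 15.0), (120, 14.0), (128, 15.0), (136, 18.0), (144, 16.0), (152, 14.0)]
```

Emit:
move_arm --rows '[30, 2, 0, 0.01, 44, 2, 10, 0, 44, 2, 15, 0, 44, 2, 20, 0, 40, 2, 30, 0, 0, 0, 40, 0, 0, 0, 40, 0, 0, 0, 30, 0]'

```text
time: 10.75
position: [0.3653, 0.013, 0.1938]
tcp_rot: [0.533, 3.077, 0.025]
contact_force: [0.5, -0.4, -1.5]
finger_gap: 0.155
```

```bash
python3 - <<'E'
from h import *
print(where(),plan([.175,-.006,.139],0))
p,d=snapshot("side");cv2.imwrite("pics/s3.png",cv2.resize(p[60:360,120:400,::-1],None,fx=2,fy=2))
E
```

```text
(array([178.3,  -9. , 193.8]), 'toolx in F', array([ 1.   ,  0.006, -0.016]), 'z', array([ 0.0217,  0.0126, -0.9997]), 't', 10.75, 'gap', 0.1549, 'F', array([ 0.5, -0.4, -1.5]), 'tq', array([-0.04,  0.05, -0.  ]), 'q', array([ 0.49, -0.03, -0.67, -0.  , -0.9 , -2.4 ])) (array([-2.4, -4.1, 54.8]), 0.006)
```

View pics/s3.png

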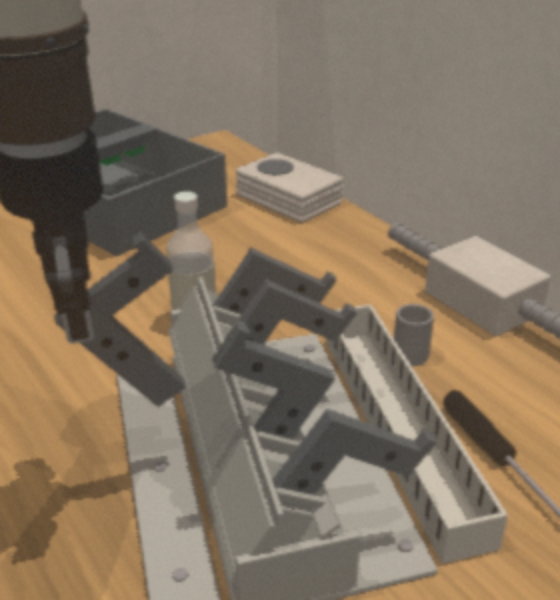

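Emit:
move_arm --rows '[0, -2, 25, 0, 0, 0, 20, 0, -1, 0, 8, 0, -9, 0, 0, 0, -10, 0, -6, 0, -10, 0, -6, 0, -10, 0, -5, 0, 0, 0, 0, 0]'

```text
time: 11.8
position: [0.4017, -0.0034, 0.1568]
tcp_rot: [0.537, 3.088, 0.02]
contact_force: [-2.6, 3.3, -2.8]
finger_gap: 0.155
```

```bash
python3 - <<'E'
from h import *
print(where(),plan([.110,-.006,.168],0))
p,d=snapshot("side");cv2.imwrite("pics/s4.png",cv2.resize(p[60:360,120:400,::-1],None,fx=2,fy=2))
E
```

```text
(array([138.5,  -6.1, 156.8]), 'toolx in F', array([ 1.   ,  0.005, -0.005]), 'z', array([ 0.0094,  0.0113, -0.9999]), 't', 11.8, 'gap', 0.1546, 'F', array([-2.6,  3.3, -2.8]), 'tq', array([0.74, 1.06, 0.05]), 'q', array([ 0.4 ,  0.1 , -0.64, -0.01, -0.81, -2.3 ])) (array([-28.5,  -0.1, -11. ]), 0.005)
```

View pics/s4.png

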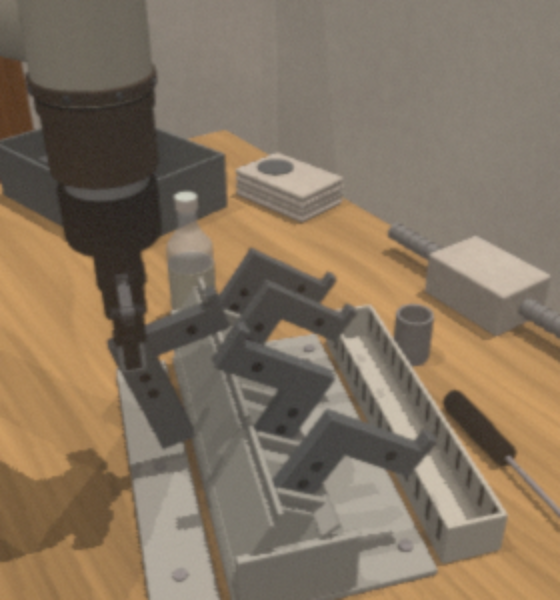

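Emit:
move_arm --rows '[-12, 0, -5, 0, -12, 0, -4, 0, -12, 0, -3, 0, -12, 0, -2, 0, -12, 0, -1, 0, -10, 0, 0, 0, 0, 0, 0, 0, 0, 0, 0, 0]'

```text
time: 12.85
position: [0.4687, -0.0298, 0.1713]
tcp_rot: [0.54, 3.094, 0.016]
contact_force: [-4.6, 0.8, -2.4]
finger_gap: 0.157
```

```bash
python3 - <<'E'
from h import *
print(where(),plan([.043,-.006,.174],0))
p,d=snapshot("side");cv2.imwrite("pics/s5.png",cv2.resize(p[60:360,120:400,::-1],None,fx=2,fy=2))
E
```

```text
(array([ 66.5,  -4.2, 171.3]), 'toolx in F', array([1.   , 0.004, 0.001]), 'z', array([ 0.0029,  0.0095, -1.    ]), 't', 12.85, 'gap', 0.1566, 'F', array([-4.6,  0.8, -2.4]), 'tq', array([ 0.69,  1.6 , -0.04]), 'q', array([ 0.28,  0.2 , -0.47, -0.01, -0.89, -2.19])) (array([-23.6,   1.7,  -2.7]), 0.004)
```

View pics/s5.png

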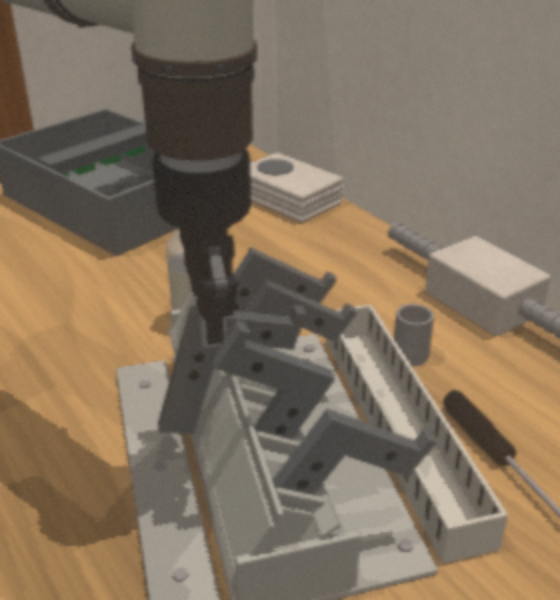

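Emit:
move_arm --rows '[-9, 1, -1, 0, -8, 0, -1, 0, -6, 0, 0, 0, -4, 0, 0, 0, -3, 0, 0, 0, 0, 0, 0, 0, 0, 0, 0, 0, 0, 0, 0, 0]'

```text
time: 13.9
position: [0.4969, -0.0394, 0.1736]
tcp_rot: [-0.538, -3.095, -0.014]
contact_force: [-4.5, 1.8, -1.1]
finger_gap: 0.156
```

```bash
python3 - <<'E'
from h import *
print(where(),plan([.043,-.006,.174],0))
p,d=snapshot("side");cv2.imwrite("pics/s6.png",cv2.resize(p[60:360,120:400,::-1],None,fx=2,fy=2))
E
```

```text
(array([ 36.8,  -4.9, 173.6]), 'toolx in F', array([1.   , 0.005, 0.002]), 'z', array([ 0.0011,  0.0092, -1.    ]), 't', 13.9, 'gap', 0.1565, 'F', array([-4.5,  1.8, -1.1]), 'tq', array([0.54, 1.6 , 0.04]), 'q', array([ 0.24,  0.24, -0.4 , -0.01, -0.92, -2.15])) (array([ 6.2,  1.2, -0.4]), 0.005)
```

View pics/s6.png

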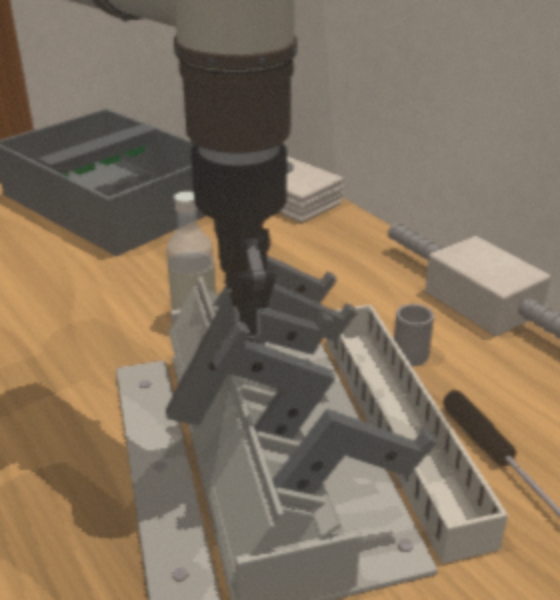

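Emit:
move_arm --rows '[3, 0, -15, 0, 2, 0, -35, 0, 0, 0, -40, 0, -20, -1, 0, 0, -30, -1, 0, 0, -30, -1, 10, 0, -10, 0, 10, 0, 0, 0, 0, 0]'

```text
time: 14.95
position: [0.5945, -0.0724, 0.2686]
tcp_rot: [0.518, 3.039, 0.027]
contact_force: [-0.7, 0.2, -1.9]
finger_gap: 0.15
```

```bash
python3 - <<'E'
from h import *
print(where(),plan([-.053,0,.245],0))
T=tcp();p,d=snapshot("side");cv2.imwrite("pics/s7.png",cv2.resize(p[60:360,120:400,::-1],None,fx=2,fy=2))
Q=toF(world("side",d))*1000; np.save("pics/Q7.npy",Q)
P=toF(T[:3,3])*1000
m=(abs(Q[...,1]-P[1])<14)&(Q[...,2]>100)&(abs(Q[...,0]-P[0])<140)&(Q[...,2]<P[2]+15)
q=Q[m]-P;print(m.sum(),P)
for t in range(-130,20,10):
    k=q[(q[:,2]>=t)&(q[:,2]<t+10)]
    if len(k)>3: print(t,len(k),np.percentile(k[:,0],[2,50,98]).round(1),np.percentile(k[:,1],[5,50,95]).round(1))
E
```

```text
(array([-66.3,  -7.2, 268.6]), 'toolx in F', array([ 0.998,  0.011, -0.055]), 'z', array([ 0.0605,  0.0072, -0.9981]), 't', 14.95, 'gap', 0.1505, 'F', array([-0.7,  0.2, -1.9]), 'tq', array([0.02, 0.24, 0.03]), 'q', array([ 0.15,  0.3 , -0.07,  0.  , -1.14, -2.06])) (array([14.6, -7.7, 22.6]), 0.012)
1961 [-66.2666478   -7.23045921 268.55638395]
-120 24 [37.1 44.  53.9] [2.  3.1 4.6]
-110 86 [34.2 54.  69.1] [-2.8  3.9  5. ]
-100 107 [29.9 50.9 67.5] [-4.9  4.   5.9]
-90 106 [24.2 46.2 62.6] [-3.2  4.3  5.8]
-80 106 [20.5 41.8 58.4] [-4.3  4.4  5.7]
-70 113 [15.8 38.  53.9] [-3.8  4.5  6.1]
-60 109 [11.8 33.2 49.2] [-3.3  5.   6.3]
-50 149 [-69.6  22.1  44. ] [-2.2  4.8  6.3]
-40 225 [-73.3   6.   39.2] [0.3 4.8 6.6]
-30 287 [-76.5 -25.6  35.2] [-0.3  5.1  6.8]
-20 296 [-81.3 -31.1  30.6] [-4.7  5.1 11.6]
-10 182 [-45.1   0.6  27. ] [-5.2  5.5 12.3]
0 86 [-22.1  12.7  22.4] [-4.   6.  13.3]
10 39 [ 4.  14.1 19.2] [-3.8  6.6 13.6]
```

View pics/s7.png

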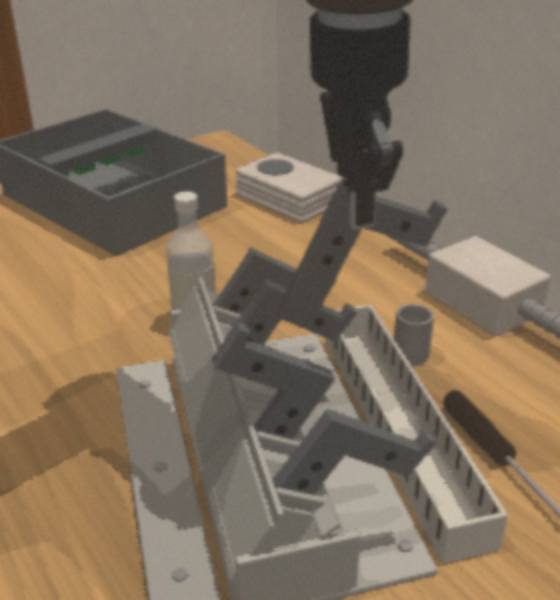

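```bash
python3 - <<'E'
from h import *
Q=np.load("pics/Q7.npy")
# seated right guide at y=132: check vs nominal ; faces visible; stem/arm plane in (x,z)-> (a,s)
for yb,sg in ((132,-1),(66,1)):
    m=(abs(Q[...,1]-yb)<12)&(Q[...,2]>112)&(abs(Q[...,0])<110)
    q=Q[m];dx=q[:,0]-60;dz=q[:,2]-40
    s=-.5*dx+.866*dz; a=sg*(.866*dx+.5*dz)
    print(yb,m.sum(),"y",np.percentile(q[:,1],[5,50,95]).round(1),"s",np.percentile(s,[1,99]).round(1),"a",np.percentile(a,[1,99]).round(1))
# held guide: fit orientation from PCA of right-facing edge
T=tcp();P=toF(T[:3,3])*1000
m=(abs(Q[...,1]-P[1])<14)&(Q[...,2]>140)&(abs(Q[...,0]-P[0])<140)&(Q[...,2]<P[2]-45)
q=Q[m];
best=None
from scipy.optimize import minimize
q=q[:,[0,2]]-P[[0,2]]
zs=np.arange(-112,-50,6)
R_=[np.percentile(q[abs(q[:,1]-z)<3,0],97) for z in zs]; zz=[z for z in zs if z<-52]
L_=[np.percentile(q[abs(q[:,1]-z)<3,0],3) for z in zs]
print(np.c_[zs,L_,R_].round(1)); print(np.polyfit(zs,R_,1),np.polyfit(zs[:9],L_[:9],1))
E
```

```text
132 1271 y [126.9 137.6 139.2] s [ 68.8 143.7] a [-28.2  90. ]
66 1546 y [56.5 71.6 73.3] s [ 69.4 328.1] a [-18.7  83.5]
[[-112.    37.7   60. ]
 [-106.    34.5   69. ]
 [-100.    32.1   68.1]
 [ -94.    30.9   65.1]
 [ -88.    25.7   62.6]
 [ -82.    23.6   59.7]
 [ -76.    22.    57.4]
 [ -70.    18.8   54.6]
 [ -64.    15.7   51.7]
 [ -58.    13.7   49.2]
 [ -52.    10.9   46.1]]
[-0.33979141 30.64554962] [ -0.45221074 -13.02853138]
```

```bash
python3 - <<'E'
from h import *
print(plan([-.044,.003,.237],0))
E
```

```text
(array([ 24. , -10.9,  30.7]), 0.013)
```

Emit:
move_arm --rows '[4, -2, 5, 0, 4, -2, 5, 0, 4, -2, 5, 0, 4, -2, 5, 0, 4, -2, 5, 0, 4, -1, 5, 0, 0, 0, 0, 0, 0, 0, 0, 0]'

```text
time: 16.0
position: [0.5667, -0.0739, 0.2372]
tcp_rot: [0.514, 3.036, 0.027]
contact_force: [0.2, 0.4, -0.8]
finger_gap: 0.156
```

```bash
cat > held.py <<'E'
from h import *
import sys
from scipy.optimize import least_squares
T=tcp();p,d=snapshot("side");Q=toF(world("side",d))*1000
if len(sys.argv)>1: cv2.imwrite("pics/%s.png"%sys.argv[1],cv2.resize(p[60:360,120:400,::-1],None,fx=2,fy=2))
P=toF(T[:3,3])*1000
m=(abs(Q[...,1]-P[1])<14)&(Q[...,2]>125)&(abs(Q[...,0]-P[0])<140)
q=Q[m][:,[0,2]]-P[[0,2]]
zs=np.arange(-106,-50,6)
zs=[z for z in zs if (abs(q[:,1]-z)<3).sum()>10]
L=[];Rr=[]
for z in zs:
    k=q[abs(q[:,1]-z)<3,0];L.append(np.percentile(k,3));Rr.append(np.percentile(k,97))
zs=np.array(zs);L=np.array(L);Rr=np.array(Rr)
w=np.median(Rr-L); c=(L+Rr)/2; k=abs(Rr-L-w)<4
s=np.polyfit(zs[k],c[k],1); print("phi",np.rad2deg(np.arctan(-s[0])).round(1),"axis x at z=0 rel P",s[1].round(1),"at -100",np.polyval(s,-100).round(1),"w",w.round(1),"n",k.sum())
f=q[(q[:,0]>20)&(q[:,1]<-60)]; print("lowest z",np.percentile(f[:,1],[0.5,1,2]).round(1))
m2=m&(Q[...,2]<P[2]-40); yy=Q[m2]; 
for z in (-50,-75,-100): 
    k=yy[abs(yy[:,2]-P[2]-z)<6]; print("face y at",z,np.percentile(k[:,1],80).round(1) if len(k) else None)
print(where())
E
python3 held.py s8; python3 -c "
from h import *
print(plan([-.034,.003,.220],0),plan([-.009,.003,.147],0))"
```

```text
phi 24.5 axis x at z=0 rel P 4.9 at -100 50.4 w 35.2 n 8
lowest z [-105.2 -104.3 -103.3]
face y at -50 9.4
face y at -75 8.8
face y at -100 8.5
(array([-40.6,   3.8, 237.2]), 'toolx in F', array([ 0.998,  0.013, -0.058]), 'z', array([ 0.0637,  0.0073, -0.9979]), 't', 16.05, 'gap', 0.1527, 'F', array([-0.4, -0.3, -2. ]), 'tq', array([-0.06,  0.13, -0.  ]), 'q', array([ 0.16,  0.28, -0.19,  0.  , -1.04, -2.06]))
(array([ 7.6,  0.4, 16.8]), 0.014) (array([36.7, -1.3, 88.2]), 0.014)
```

View pics/s8.png

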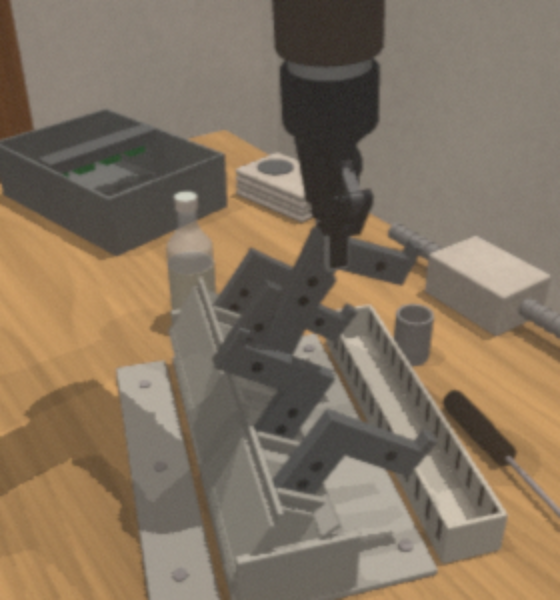

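Emit:
move_arm --rows '[0, 1, 4, 0, 1, 0, 4, 0, 2, 0, 4, 0, 2, 0, 4, 0, 2, 0, 4, 0, 2, 0, 4, 0, 2, 0, 3, 0, 0, 0, 0, 0]'

```text
time: 17.05
position: [0.5579, -0.0687, 0.2075]
tcp_rot: [0.514, 3.037, 0.027]
contact_force: [-0.8, -0.1, -2.0]
finger_gap: 0.153
```

```bash
python3 held.py s9
```

```text
phi 24.2 axis x at z=0 rel P 5.2 at -100 50.1 w 35.9 n 3
lowest z [-80.1 -79.9 -78.2]
face y at -50 7.7
face y at -75 6.8
face y at -100 None
(array([-30.8,   1.8, 207.7]), 'toolx in F', array([ 0.998,  0.013, -0.058]), 'z', array([ 0.0639,  0.0073, -0.9979]), 't', 17.1, 'gap', 0.1519, 'F', array([-0.2,  0.1, -2.1]), 'tq', array([-0.05,  0.18,  0.  ]), 'q', array([ 0.17,  0.29, -0.26,  0.  , -0.97, -2.08]))
```

View pics/s9.png

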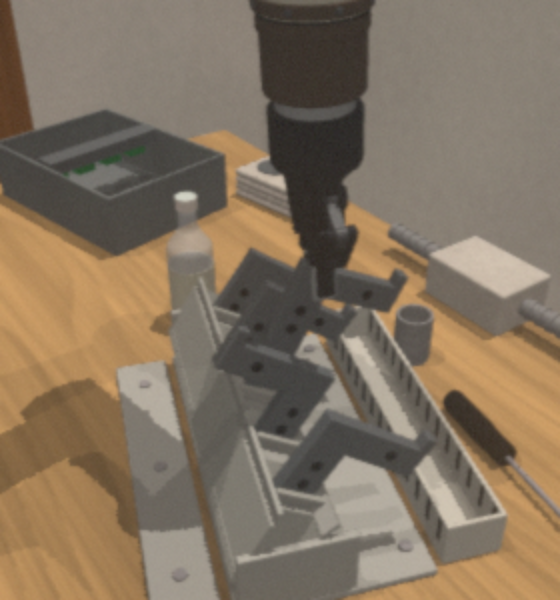

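Emit:
move_arm --rows '[3.2, -0.2, 5, 0, 3.2, -0.2, 5, 0, 3.2, -0.2, 5, 0, 3.2, -0.2, 5, 0, 1.5, -0.2, 5, 0, 1.5, -0.2, 5, 0, 1.5, -0.2, 5, 0, 0, 0, 0, 0]'

```text
time: 18.1
position: [0.5449, -0.0646, 0.1773]
tcp_rot: [0.509, 3.029, 0.025]
contact_force: [-2.1, 1.0, 1.1]
finger_gap: 0.154
```

```bash
python3 held.py s10
```

```text
return _methods._mean(a, axis=axis, dtype=dtype,
  ret = ret.dtype.type(ret / rcount)
Traceback (most recent call last):
  File "held.py", line 16, in <module>
    s=np.polyfit(zs[k],c[k],1); print("phi",np.rad2deg(np.arctan(-s[0])).round(1),"axis x at z=0 rel P",s[1].round(1),"at -100",np.polyval(s,-100).round(1),"w",w.round(1),"n",k.sum())
TypeError: expected non-empty vector for x
```

View pics/s10.png

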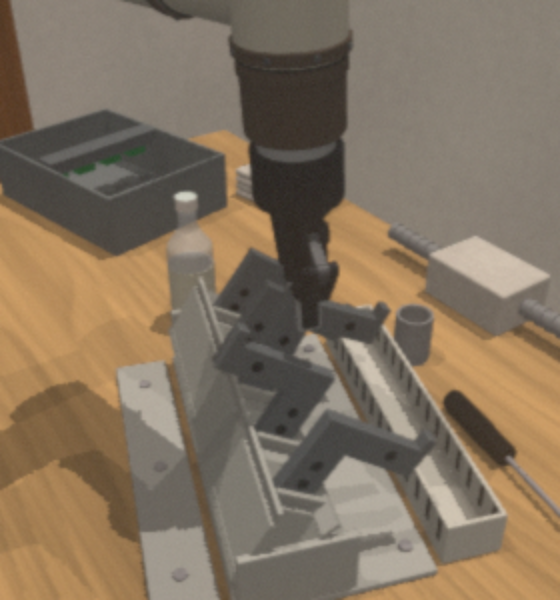

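```bash
python3 - <<'E'
from h import *
print(where(),plan([-.0097,.0025,.147],0))
E
```

```text
(array([-17. ,   2.4, 177.3]), 'toolx in F', array([ 0.998,  0.015, -0.066]), 'z', array([ 0.0713,  0.0044, -0.9974]), 't', 18.15, 'gap', 0.1544, 'F', array([-3.4,  0.7,  0.9]), 'tq', array([ 0.63,  1.32, -0.  ]), 'q', array([ 0.18,  0.29, -0.34,  0.01, -0.87, -2.09])) (array([ 9.2, -0.8, 29.8]), 0.017)
```

Emit:
move_arm --rows '[1.2, -0.1, 5, 0, 1.2, -0.1, 5, 0, 1.2, -0.1, 5, 0, 1.2, -0.1, 5, 0, 1.2, -0.1, 5, 0, 1, -0.1, 4, 0, 0, 0, 0, 0, 0, 0, 0, 0]'

```text
time: 19.15
position: [0.5399, -0.0625, 0.147]
tcp_rot: [0.508, 3.029, 0.024]
contact_force: [-3.6, 1.3, 4.7]
finger_gap: 0.153
```

```bash
sed -i 's/^s=np.polyfit.*$/try:\n    s=np.polyfit(zs[k],c[k],1); print("phi",np.rad2deg(np.arctan(-s[0])).round(1),"axis x rel P",s[1].round(1),"w",w.round(1))\nexcept Exception: pass/; s/^f=q.*$//' held.py; python3 held.py s11
```

```text
face y at -50 None
face y at -75 None
face y at -100 None
(array([-11.6,   2.1, 147. ]), 'toolx in F', array([ 0.998,  0.016, -0.066]), 'z', array([ 0.0716,  0.0041, -0.9974]), 't', 19.2, 'gap', 0.1549, 'F', array([-3.1,  2.5,  3.6]), 'tq', array([0.6 , 1.45, 0.06]), 'q', array([ 0.19,  0.32, -0.39,  0.01, -0.79, -2.1 ]))
  return _methods._mean(a, axis=axis, dtype=dtype,
  ret = ret.dtype.type(ret / rcount)
```

View pics/s11.png

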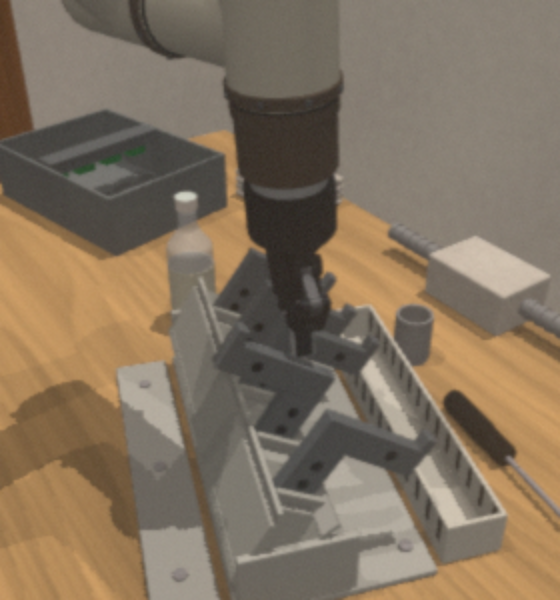

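Emit:
move_arm --rows '[1, 0, 2, 0, 1, 0, 2, 0, 0, 0, 2, 0, 0, 0, 2, 0, 0, 0, 0, 0, 0, 0, 0, 0, 0, 0, 0, 0, 0, 0, 0, 0]'

```text
time: 20.2
position: [0.5407, -0.0625, 0.1444]
tcp_rot: [0.503, 3.023, 0.022]
contact_force: [-4.3, 2.6, 4.1]
finger_gap: 0.155
```

```bash
cat > tips.py <<'E'
from h import *
import sys
p,d=snapshot("side");Q=toF(world("side",d))*1000
p2,d2=snapshot("top");Q2=toF(world("top",d2))*1000
for y in (-132,-66,0,66,132):
    out=[]
    for q in (Q,Q2):
        m=(abs(q[...,1]-y)<11)&(q[...,2]>85)&(q[...,2]<230)&(q[...,0]<-40)&(q[...,0]>-105)
        k=q[m]
        if len(k)<5: out.append(None);continue
        far=np.percentile(k[:,0],2); e=k[k[:,0]<far+12]; mid=k[abs(k[:,0]+55)<4]
        out.append((len(k),"farx",far.round(1),"liptop",np.percentile(e[:,2],97).round(1),"z@-55",np.percentile(mid[:,2],95).round(1) if len(mid) else None,"y",np.percentile(k[:,1],[5,95]).round(1)))
    print(y,out)
if len(sys.argv)>1:
    cv2.imwrite(f"pics/{sys.argv[1]}.png",np.vstack([cv2.resize(p[150:370,170:390,::-1],(560,560))]))
print(where())
E
python3 tips.py
```

```text
-132 [(66, 'farx', np.float64(-92.8), 'liptop', np.float64(121.2), 'z@-55', None, 'y', array([-135.5, -124.2])), (146, 'farx', np.float64(-91.3), 'liptop', np.float64(122.0), 'z@-55', np.float64(128.4), 'y', array([-139.1, -125.8]))]
-66 [(161, 'farx', np.float64(-90.7), 'liptop', np.float64(121.6), 'z@-55', np.float64(102.5), 'y', array([-70.2, -57.9])), (132, 'farx', np.float64(-91.4), 'liptop', np.float64(123.0), 'z@-55', np.float64(128.4), 'y', array([-73. , -60.4]))]
0 [(368, 'farx', np.float64(-89.3), 'liptop', np.float64(124.2), 'z@-55', np.float64(129.3), 'y', array([-3.7,  7.8])), (69, 'farx', np.float64(-90.8), 'liptop', np.float64(124.3), 'z@-55', None, 'y', array([-8.1,  4.7]))]
66 [None, None]
132 [(490, 'farx', np.float64(-89.9), 'liptop', np.float64(122.2), 'z@-55', np.float64(129.4), 'y', array([127.4, 139. ])), (177, 'farx', np.float64(-90.8), 'liptop', np.float64(122.3), 'z@-55', np.float64(130.0), 'y', array([123.9, 136.7]))]
(array([-12.3,   1.9, 144.5]), 'toolx in F', array([ 0.997,  0.019, -0.073]), 'z', array([ 0.0779,  0.0018, -0.997 ]), 't', 20.3, 'gap', 0.1555, 'F', array([-4.6,  1.9,  5. ]), 'tq', array([ 0.57,  1.5 , -0.03]), 'q', array([ 0.19,  0.32, -0.4 ,  0.02, -0.78, -2.1 ]))
```

Emit:
move_arm --rows '[0, 0, 0, 0, 0, 0, 0, 0, 0, 0, 0, 0, 0, 0, 0, 0, 0, 0, 0, 0, 0, 0, -10, 0, 0, 0, -15, 0, 0, 0, -20, 0]' --jaw 0.5

```text
time: 21.3
position: [0.5397, -0.0628, 0.1908]
tcp_rot: [0.5, 3.018, 0.023]
contact_force: [0.2, -0.7, 0.2]
finger_gap: 0.502
```

```bash
python3 tips.py t1
```

```text
-132 [(22, 'farx', np.float64(-93.0), 'liptop', np.float64(120.5), 'z@-55', None, 'y', array([-132.2, -124.1])), (146, 'farx', np.float64(-91.1), 'liptop', np.float64(121.3), 'z@-55', np.float64(130.5), 'y', array([-139. , -125.8]))]
-66 [(223, 'farx', np.float64(-90.3), 'liptop', np.float64(122.0), 'z@-55', np.float64(126.0), 'y', array([-69.8, -58.1])), (132, 'farx', np.float64(-90.9), 'liptop', np.float64(122.0), 'z@-55', np.float64(128.6), 'y', array([-73. , -60.4]))]
0 [(372, 'farx', np.float64(-88.9), 'liptop', np.float64(124.8), 'z@-55', np.float64(129.9), 'y', array([-3.5,  8.2])), (58, 'farx', np.float64(-91.4), 'liptop', np.float64(125.2), 'z@-55', None, 'y', array([-7.5,  5.4]))]
66 [None, None]
132 [(490, 'farx', np.float64(-89.9), 'liptop', np.float64(121.4), 'z@-55', np.float64(129.1), 'y', array([127.6, 139.2])), (175, 'farx', np.float64(-90.7), 'liptop', np.float64(122.1), 'z@-55', np.float64(128.2), 'y', array([124. , 136.9]))]
(array([-13.1,   1.8, 193.1]), 'toolx in F', array([ 0.996,  0.02 , -0.085]), 'z', array([ 0.0901,  0.0019, -0.9959]), 't', 21.4, 'gap', 0.5003, 'F', array([-0.3, -0.4,  0.8]), 'tq', array([-0.04,  0.17, -0.06]), 'q', array([ 0.19,  0.26, -0.34,  0.02, -0.88, -2.1 ]))
```

View pics/t1.png

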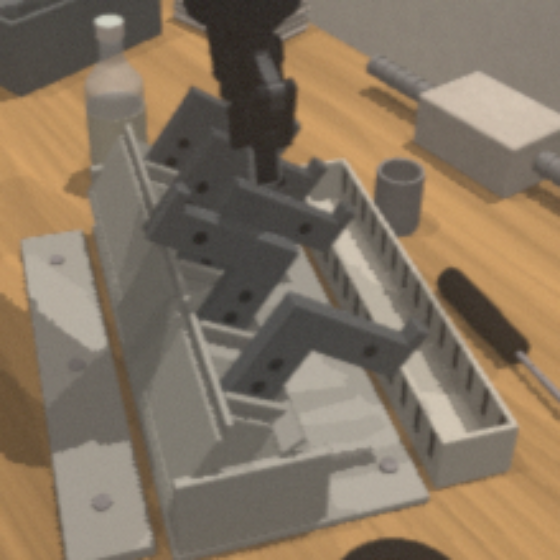

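```bash
python3 - <<'E'
from h import *
print(plan([.006,.002,.190],0))
E
```

```text
(array([19.3,  0.1,  1.5]), 0.023)
```

Emit:
move_arm --rows '[0, 0, -6, 0, 0, 0, -4, 0.02, 6, 0, 0, 0, 6, 0, 0, 0, 6, 0, 0, 0, 2, 0, 0, 0, 0, 0, 0, 0, 0, 0, 0, 0]' --jaw 1

```text
time: 22.4
position: [0.519, -0.0552, 0.2004]
tcp_rot: [0.531, 3.01, 0.026]
contact_force: [-0.3, -0.5, -0.1]
finger_gap: -0.002
```

```bash
python3 - <<'E'
from h import *
print(where(),plan([.006,.002,.182],0))
E
```

```text
(array([ 10.6,   2.5, 200.4]), 'toolx in F', array([ 0.997, -0.002, -0.081]), 'z', array([ 0.0869,  0.002 , -0.9962]), 't', 22.4, 'gap', -0.0017, 'F', array([-0.3, -0.5, -0.1]), 'tq', array([-0.05,  0.18,  0.03]), 'q', array([ 0.21,  0.22, -0.38,  0.02, -0.89, -2.15])) (array([-3.1, -0.1, 18.7]), 0.001)
```

Emit:
move_arm --rows '[-1, 0, 6, 0, -1, 0, 5, 0, -1, 0, 4, 0, 0, 0, 3, 0, 0, 0, 3, 0, 0, 0, 3, 0, 0, 0, 3, 0, 0, 0, 3, 0]'

```text
time: 23.4
position: [0.5278, -0.0568, 0.1806]
tcp_rot: [0.523, 3.001, 0.023]
contact_force: [-9.4, 4.5, 17.2]
finger_gap: -0.001
```

```bash
python3 tips.py
```

```text
-132 [(147, 'farx', np.float64(-91.1), 'liptop', np.float64(121.4), 'z@-55', np.float64(107.5), 'y', array([-135.3, -124.6])), (148, 'farx', np.float64(-91.0), 'liptop', np.float64(122.2), 'z@-55', np.float64(131.0), 'y', array([-139.1, -125.8]))]
-66 [(312, 'farx', np.float64(-89.9), 'liptop', np.float64(122.0), 'z@-55', np.float64(128.2), 'y', array([-70. , -58.2])), (131, 'farx', np.float64(-91.2), 'liptop', np.float64(121.0), 'z@-55', np.float64(128.7), 'y', array([-73. , -60.4]))]
0 [(382, 'farx', np.float64(-91.1), 'liptop', np.float64(119.7), 'z@-55', np.float64(128.5), 'y', array([-2.6,  8.4])), (129, 'farx', np.float64(-92.1), 'liptop', np.float64(120.4), 'z@-55', np.float64(128.6), 'y', array([-6.8,  6.3]))]
66 [None, None]
132 [(487, 'farx', np.float64(-89.7), 'liptop', np.float64(121.6), 'z@-55', np.float64(129.4), 'y', array([128. , 139.2])), (175, 'farx', np.float64(-90.9), 'liptop', np.float64(122.1), 'z@-55', np.float64(127.8), 'y', array([124., 137.]))]
(array([  1.8,   1. , 180.7]), 'toolx in F', array([ 0.996,  0.003, -0.091]), 'z', array([ 0.0963, -0.0014, -0.9953]), 't', 23.5, 'gap', -0.0047, 'F', array([-9.3,  2.6, 17.7]), 'tq', array([0.91, 2.41, 0.08]), 'q', array([ 0.21,  0.25, -0.4 ,  0.03, -0.83, -2.14]))
```

Emit:
move_arm --rows '[0, 0, -12, 0, 0, 0, -18, 0, 0, 0, -18, 0, 0, -10, -12, 0, 0, -18, 0, 0, 0, -18, 0, 0, 0, -14, 0, 0, 0, 0, 0, 0]' --jaw 0.5

```text
time: 24.5
position: [0.4987, -0.1177, 0.2391]
tcp_rot: [0.526, 3.003, 0.023]
contact_force: [-0.3, 0.6, 0.4]
finger_gap: 0.502
```

```bash
python3 - <<'E'
from h import *
T=tcp()
p,d=snapshot("wrist");cv2.imwrite("pics/w5.png",p[:,:,::-1])
print(where(),plan([-.006,.066,.145],0))
E
python3 tips.py
```

```text
(array([  8.2,  67.7, 239.1]), 'toolx in F', array([ 0.996,  0.002, -0.089]), 'z', array([ 9.370e-02, -9.000e-04, -9.956e-01]), 't', 24.55, 'gap', 0.5, 'F', array([-0.5,  0.8, -0.1]), 'tq', array([-0.04,  0.21,  0.02]), 'q', array([ 0.09,  0.16, -0.34,  0.01, -0.97, -2.01])) (array([-5.8, -1.3, 95. ]), 0.004)
-132 [(22, 'farx', np.float64(-93.0), 'liptop', np.float64(119.2), 'z@-55', None, 'y', array([-130.9, -124.6])), (147, 'farx', np.float64(-90.9), 'liptop', np.float64(124.1), 'z@-55', np.float64(127.7), 'y', array([-139.1, -125.8]))]
-66 [(221, 'farx', np.float64(-90.5), 'liptop', np.float64(121.4), 'z@-55', np.float64(125.9), 'y', array([-69.9, -58.2])), (132, 'farx', np.float64(-91.2), 'liptop', np.float64(121.8), 'z@-55', np.float64(129.2), 'y', array([-72.9, -60.5]))]
0 [(378, 'farx', np.float64(-89.4), 'liptop', np.float64(121.7), 'z@-55', np.float64(129.0), 'y', array([-3.1,  8.6])), (149, 'farx', np.float64(-91.3), 'liptop', np.float64(121.0), 'z@-55', np.float64(129.5), 'y', array([-6.6,  6.4]))]
66 [None, None]
132 [(489, 'farx', np.float64(-89.8), 'liptop', np.float64(121.9), 'z@-55', np.float64(129.0), 'y', array([127.3, 139.1])), (105, 'farx', np.float64(-91.5), 'liptop', np.float64(122.4), 'z@-55', None, 'y', array([123.9, 136.7]))]
(array([  7.9,  66.7, 239.5]), 'toolx in F', array([ 0.996,  0.003, -0.089]), 'z', array([ 9.460e-02, -9.000e-04, -9.955e-01]), 't', 24.65, 'gap', 0.4953, 'F', array([-0.7,  0.6,  0.8]), 'tq', array([-0.05,  0.21,  0.05]), 'q', array([ 0.09,  0.16, -0.34,  0.01, -0.97, -2.01]))
```

View pics/w5.png

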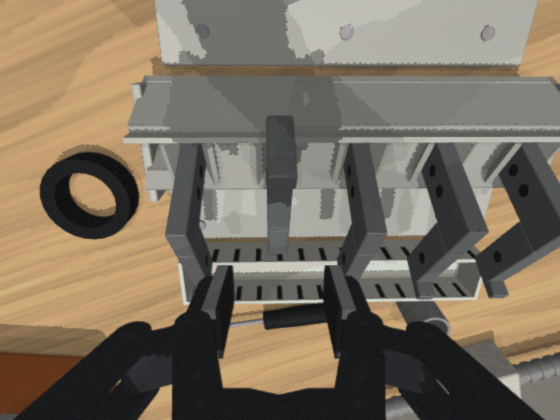

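Emit:
move_arm --rows '[-2, 0, 10, 0, -2, -1, 15, 0, -2, 0, 18, 0, -1, 0, 18, 0, 0, 0, 15, 0, 0, 0, 10, 0, 0, 0, 6, 0, 0, 0, 0, 0]'

```text
time: 25.65
position: [0.5149, -0.1182, 0.1393]
tcp_rot: [0.519, 3.01, 0.022]
contact_force: [-0.3, -0.1, -0.3]
finger_gap: 0.498
```

```bash
python3 - <<'E'
from h import *
p,d=snapshot("wrist");cv2.imwrite("pics/w6.png",p[:,:,::-1])
print(where(),plan([-.008,.066,.145],0))
E
```

```text
(array([ -7.3,  63. , 139.7]), 'toolx in F', array([ 0.996,  0.007, -0.084]), 'z', array([ 8.95e-02, -4.00e-04, -9.96e-01]), 't', 25.7, 'gap', 0.497, 'F', array([ 0. , -0.2,  0.2]), 'tq', array([0.02, 0.18, 0.  ]), 'q', array([ 0.09,  0.3 , -0.44,  0.01, -0.74, -2.01])) (array([-1.1, -2.9, -5.3]), 0.009)
```

View pics/w6.png

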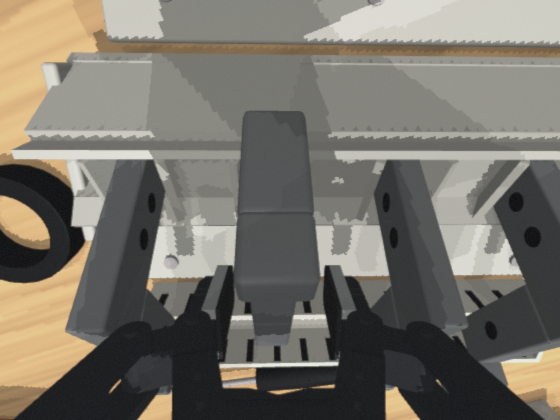

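Emit:
move_arm --rows '[-1, -1, -3, 0, 0, -1, -2, 0, 0, 0, 0, 0, 0, 0, 0, 0, 0, 0, 0, 0, 0, 0, 0, 0, 0, 0, 0, 0, 0, 0, 0, 0]' --jaw 1 --grip_force 60

```text
time: 26.7
position: [0.5151, -0.1207, 0.1463]
tcp_rot: [0.518, 3.007, 0.023]
contact_force: [-0.5, 0.5, -1.2]
finger_gap: 0.153
```

```bash
python3 - <<'E'
from h import *
print(where())
T=tcp();s=FR@np.array([-.5,0,.866]);print("slot up in tool",(T[:3,:3].T@s).round(3))
E
```

```text
(array([ -8.2,  65.3, 146.3]), 'toolx in F', array([ 0.996,  0.007, -0.087]), 'z', array([ 9.170e-02, -4.000e-04, -9.958e-01]), 't', 26.7, 'gap', 0.1533, 'F', array([-0.5,  0.5, -1.2]), 'tq', array([-0.12,  0.23,  0.01]), 'q', array([ 0.08,  0.29, -0.44,  0.01, -0.75, -2.  ]))
slot up in tool [-0.573  0.022 -0.819]
```

Emit:
move_arm --rows '[-4.6, 0.2, -6.6, 0, -5.7, 0.2, -8.2, 0, -5.7, 0.2, -8.2, 0, -5.7, 0.2, -8.2, 0, -5.7, 0.2, -8.2, 0, -5.7, 0.2, -8.2, 0, -5.7, 0.2, -8.2, 0, -5.7, 0.2, -8.2, 0]'

```text
time: 27.7
position: [0.5542, -0.135, 0.2187]
tcp_rot: [0.518, 3.006, 0.023]
contact_force: [-0.8, -0.2, -0.7]
finger_gap: 0.151
```

Emit:
move_arm --rows '[2, 0, -25, 0, 5, 0, -35, 0, 5, 0, -35, 0, 5, 0, -30, 0, 0, 0, -20, -0.1, 0, 0, 0, -0.18, 0, 0, 0, -0.18, 0, 0, 0, -0.18]'

```text
time: 28.7
position: [0.525, -0.1294, 0.3704]
tcp_rot: [-0.484, 3.009, -0.022]
contact_force: [0.1, 0.5, -1.2]
finger_gap: 0.158
```

```bash
python3 held.py s12
```

```text
face y at -50 None
face y at -75 None
face y at -100 None
(array([-20.5,  70.1, 370.4]), 'toolx in F', array([ 0.779,  0.621, -0.09 ]), 'z', array([ 9.510e-02,  4.000e-04, -9.955e-01]), 't', 28.75, 'gap', 0.1544, 'F', array([ 0.2, -0.3, -1.8]), 'tq', array([-0.01,  0.18,  0.01]), 'q', array([ 0.06,  0.13, -0.04,  0.01, -1.3 , -1.31]))
  return _methods._mean(a, axis=axis, dtype=dtype,
  ret = ret.dtype.type(ret / rcount)
```

View pics/s12.png

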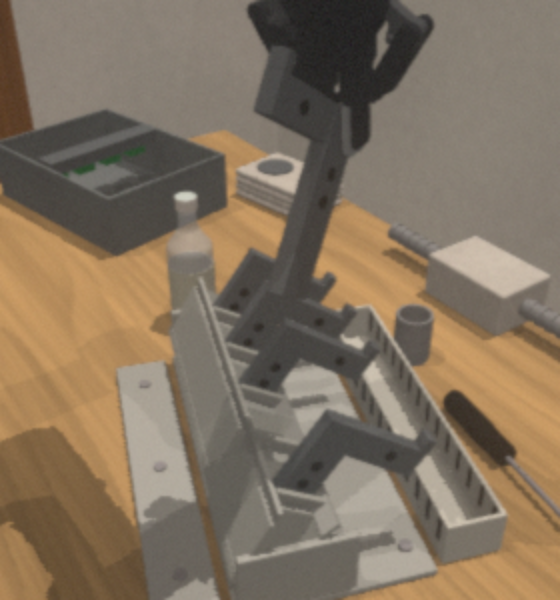

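Emit:
move_arm --rows '[0, 0, 0, -0.18, 0, 0, 0, -0.18, 0, 0, 0, -0.18, 0, 0, 0, -0.18, 0, 0, 0, -0.18, 0, 0, 0, -0.18, 0, 0, 0, -0.18, 0, 0, 0, -0.18]'

```text
time: 29.75
position: [0.5246, -0.1293, 0.3715]
tcp_rot: [-2.399, 1.931, -0.109]
contact_force: [-0.1, -0.7, -0.1]
finger_gap: 0.155
```

Emit:
move_arm --rows '[0, 0, 0, -0.18, 0, 0, 0, -0.18, 0, 0, 0, -0.18, 0, 0, 0, -0.18, 0, 0, 0, -0.18, 0, 0, 0, -0.07, 0, 0, 0, 0, 0, 0, 0, 0]'

```text
time: 30.75
position: [0.5237, -0.1291, 0.3721]
tcp_rot: [-3.064, 0.58, -0.135]
contact_force: [-0.2, -0.2, -0.4]
finger_gap: 0.158
```

```bash
python3 - <<'E'
from h import *
print(where(),plan([.185,.066,.19],1))
E
```

```text
(array([-19.2,  70.3, 372.1]), 'toolx in F', array([-0.996,  0.026,  0.081]), 'z', array([ 0.0886,  0.0035, -0.9961]), 't', 30.75, 'gap', 0.1578, 'F', array([-0.2, -0.2, -0.4]), 'tq', array([0.03, 0.23, 0.  ]), 'q', array([ 0.06,  0.13, -0.04,  0.  , -1.31,  1.14])) (array([-218.3,    7. ,  164.8]), -0.024)
```

Emit:
move_arm --rows '[-20, 1, 0, -0.02, -28, 1, 10, 0, -30, 1, 15, 0, -30, 1, 15, 0, -30, 1, 15, 0, -30, 1, 15, 0, -28, 1, 20, 0, -15, 0, 15, 0]' --grip_force 20

```text
time: 31.75
position: [0.3297, -0.0594, 0.2476]
tcp_rot: [-3.064, 0.573, -0.141]
contact_force: [-0.1, 1.1, -1.1]
finger_gap: 0.157
```

```bash
python3 - <<'E'
from h import *
print(where(),plan([.185,.066,.132],1))
p,d=snapshot("side");cv2.imwrite("pics/s13.png",cv2.resize(p[60:360,60:400,::-1],None,fx=1.7,fy=1.7))
E
```

```text
(array([187. ,  71.2, 247.6]), 'toolx in F', array([-0.996,  0.023,  0.085]), 'z', array([ 0.0928,  0.0042, -0.9957]), 't', 31.75, 'gap', 0.1566, 'F', array([-0.1,  1.1, -1.1]), 'tq', array([0.03, 0.21, 0.02]), 'q', array([ 0.34, -0.2 , -0.68,  0.03, -1.  ,  0.84])) (array([ -7.9,  -0.9, 115.5]), -0.019)
```

View pics/s13.png

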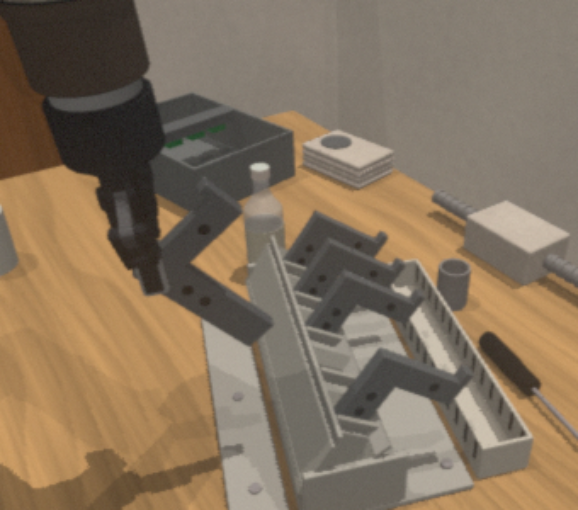

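Emit:
move_arm --rows '[-3, -0.5, 15, -0.02, -3, -0.5, 20, 0, -3, 0, 20, 0, -2, 0, 20, 0, -2, 0, 18, 0, 0, 0, 15, 0, 0, 0, 8, 0, 0, 0, 0, 0]'

```text
time: 32.8
position: [0.331, -0.0528, 0.1305]
tcp_rot: [-3.066, 0.554, -0.146]
contact_force: [-3.2, 1.4, -1.3]
finger_gap: 0.154
```

```bash
python3 - <<'E'
from h import *
print(where(),plan([.185,.066,.132],1))
p,d=snapshot("side");cv2.imwrite("pics/s14.png",cv2.resize(p[60:360,60:400,::-1],None,fx=1.7,fy=1.7))
E
```

```text
(array([188.1,  64.5, 130.5]), 'toolx in F', array([-0.996,  0.01 ,  0.088]), 'z', array([ 0.0957,  0.0051, -0.9954]), 't', 32.8, 'gap', 0.1536, 'F', array([-3.2,  1.4, -1.3]), 'tq', array([0.45, 1.3 , 0.06]), 'q', array([ 0.37, -0.02, -0.89,  0.05, -0.61,  0.81])) (array([ 3.2,  1.5, -1.3]), -0.007)
```

View pics/s14.png

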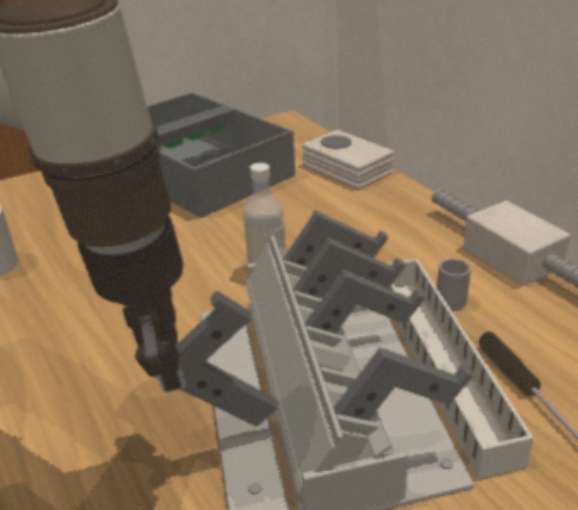

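Emit:
move_arm --rows '[8, 0, -5, 0, 8, 0, -5, 0, 9, 0, -5, 0, 10, 0, -5, 0, 10, 0, -4, 0, 10, 0, -3, 0, 10, 0, -2, 0, 0, 0, 0, 0]'

```text
time: 33.85
position: [0.3809, -0.0734, 0.1668]
tcp_rot: [-3.062, 0.557, -0.11]
contact_force: [-1.5, 0.7, -0.5]
finger_gap: 0.15
```

```bash
python3 - <<'E'
from h import *
print(where(),plan([.110,.066,.172],1))
p,d=snapshot("side");cv2.imwrite("pics/s15.png",cv2.resize(p[60:360,60:400,::-1],None,fx=1.7,fy=1.7))
E
```

```text
(array([134.2,  66.8, 166.8]), 'toolx in F', array([-0.998,  0.012,  0.065]), 'z', array([ 0.0747,  0.0145, -0.9971]), 't', 33.85, 'gap', 0.1501, 'F', array([-1.5,  0.7, -0.5]), 'tq', array([0.45, 0.67, 0.09]), 'q', array([ 0.24,  0.03, -0.7 ,  0.  , -0.77,  0.97])) (array([24.4, -1.2, -3.6]), -0.009)
```

View pics/s15.png

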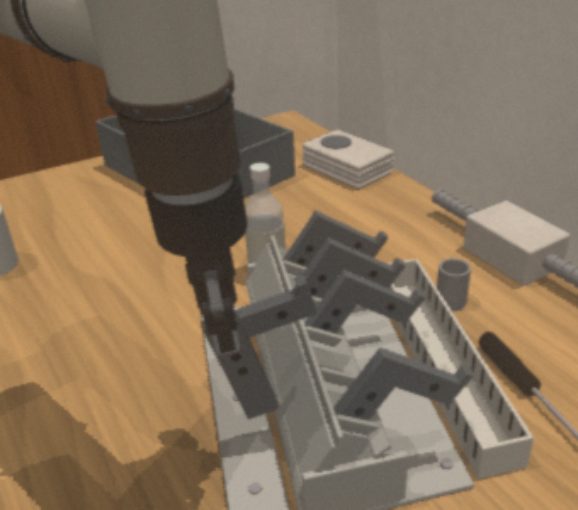

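Emit:
move_arm --rows '[11, 0, -2, 0, 12, 0, -1, 0, 12, 0, 0, 0, 12, 0, 0, 0, 12, 0, 0, 0, 10, 0, 1, 0, 9, 0, 1, 0, 0, 0, 0, 0]'

```text
time: 34.9
position: [0.4469, -0.1, 0.1725]
tcp_rot: [-3.06, 0.564, -0.08]
contact_force: [-1.7, 2.3, 1.0]
finger_gap: 0.153
```

```bash
python3 - <<'E'
from h import *
print(where(),plan([.040,.066,.174],1))
E
```

```text
(array([ 63. ,  69.3, 172.5]), 'toolx in F', array([-0.999,  0.016,  0.045]), 'z', array([ 0.0556,  0.0198, -0.9983]), 't', 34.9, 'gap', 0.1527, 'F', array([-1.7,  2.3,  1. ]), 'tq', array([0.72, 0.89, 0.06]), 'q', array([ 0.13,  0.16, -0.52, -0.02, -0.83,  1.09])) (array([23. , -3.6, -0.3]), -0.014)
```

Emit:
move_arm --rows '[7, -1, 0, 0, 7, -1, 0, 0, 6, 0, 0, 0, 5, 0, 0, 0, 4, 0, 0, 0, 3, 0, 0, 0, 3, 0, 0, 0, 0, 0, 0, 0]'

```text
time: 35.9
position: [0.4664, -0.1094, 0.1681]
tcp_rot: [-3.06, 0.573, -0.027]
contact_force: [-2.6, 2.1, 0.1]
finger_gap: 0.15
```

```bash
python3 held.py s16 2>/dev/null;
```

```text
face y at -50 None
face y at -75 None
face y at -100 None
(array([ 41.5,  71.4, 168.2]), 'toolx in F', array([-1.   ,  0.021,  0.012]), 'z', array([ 0.0227,  0.0245, -0.9994]), 't', 35.95, 'gap', 0.1583, 'F', array([-3.4,  3.2,  0.4]), 'tq', array([ 1.03,  1.29, -0.02]), 'q', array([ 0.1 ,  0.21, -0.46, -0.03, -0.87,  1.12]))
```

View pics/s16.png

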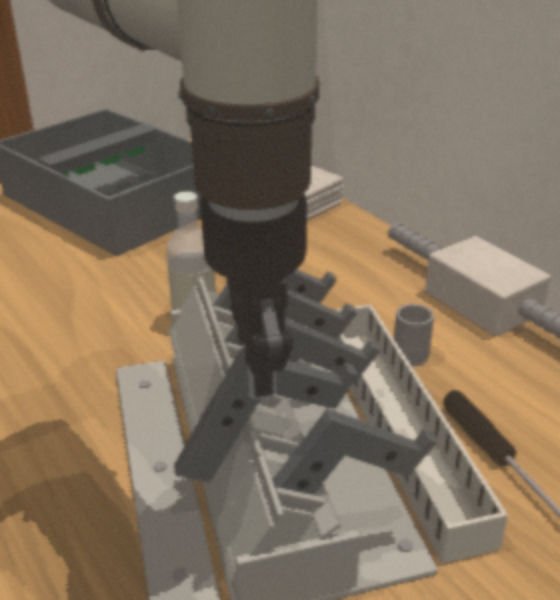

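Emit:
move_arm --rows '[-3, 1, -8, -0.01, -1, 1, -12, -0.01, 0, 0, -14, 0, 0, 0, -14, 0, 0, 0, -14, 0, 0, 0, -14, 0, 0, 0, -12, 0, 0, 0, -6, 0]'

```text
time: 36.95
position: [0.463, -0.1132, 0.2719]
tcp_rot: [-3.067, 0.537, -0.051]
contact_force: [0.1, -0.4, -0.4]
finger_gap: 0.149
```

```bash
python3 held.py s17; python3 -c "
from h import *
print(plan([-.045,.068,.245],1))"
```

```text
phi 25.4 axis x rel P 7.3 w 36.7
face y at -50 81.0
face y at -75 80.0
face y at -100 79.1
(array([ 43.1,  76.1, 272.5]), 'toolx in F', array([-1.   , -0.002,  0.029]), 'z', array([ 0.0384,  0.0215, -0.999 ]), 't', 37.0, 'gap', 0.1541, 'F', array([-0.1, -0.9, -0.7]), 'tq', array([-0.07,  0.02,  0.  ]), 'q', array([ 0.09,  0.1 , -0.32, -0.02, -1.12,  1.14]))
(array([87.3, -6.9, 30.3]), 0.003)
```

Emit:
move_arm --rows '[8, -1, 0, 0, 12, -1, 0, 0, 13, -1, 0, 0, 13, -1, 0, 0, 13, -1, 1, 0, 13, -1, 2, 0, 12, 0, 4, 0, 8, 0, 8, 0]'

```text
time: 38.0
position: [0.5589, -0.1404, 0.2573]
tcp_rot: [-3.067, 0.537, -0.048]
contact_force: [-0.1, -0.5, -1.8]
finger_gap: 0.151
```

```bash
python3 held.py s18; python3 -c "
from h import *
print(plan([-.052,.070,.237],1))"
```

```text
phi 26.2 axis x rel P 6.5 w 36.8
face y at -50 74.0
face y at -75 73.1
face y at -100 72.3
(array([-56.1,  68.9, 255.6]), 'toolx in F', array([-1.   , -0.002,  0.023]), 'z', array([ 0.0328,  0.0218, -0.9992]), 't', 38.05, 'gap', 0.1527, 'F', array([ 1. , -1.4, -1.8]), 'tq', array([-0.05, -0.08,  0.03]), 'q', array([ 0.02,  0.29, -0.12, -0.02, -1.14,  1.21]))
(array([-4.5,  1.6, 18.4]), 0.003)
```

Emit:
move_arm --rows '[-2, 0.2, 5, 0, -3, 0.2, 7, 0, -3, 0.3, 7, 0, -3, 0.3, 7, 0, -3, 0.3, 7, 0, -3, 0.3, 7, 0, -3, 0.2, 6, 0, -1.5, 0, 2, 0]'

```text
time: 39.05
position: [0.5367, -0.133, 0.2035]
tcp_rot: [-3.067, 0.537, -0.042]
contact_force: [-0.4, -0.2, -1.2]
finger_gap: 0.152
```

```bash
python3 held.py s19
```

```text
phi 27.5 axis x rel P 4.8 w 36.6
face y at -50 74.4
face y at -75 73.5
face y at -100 None
(array([-32.5,  69.5, 203.4]), 'toolx in F', array([-1.   , -0.002,  0.022]), 'z', array([ 0.0311,  0.0223, -0.9993]), 't', 39.1, 'gap', 0.1531, 'F', array([-1.3,  0.8, -2.1]), 'tq', array([-0.03,  0.09, -0.06]), 'q', array([ 0.04,  0.29, -0.25, -0.03, -1.  ,  1.2 ]))
```

View pics/s19.png

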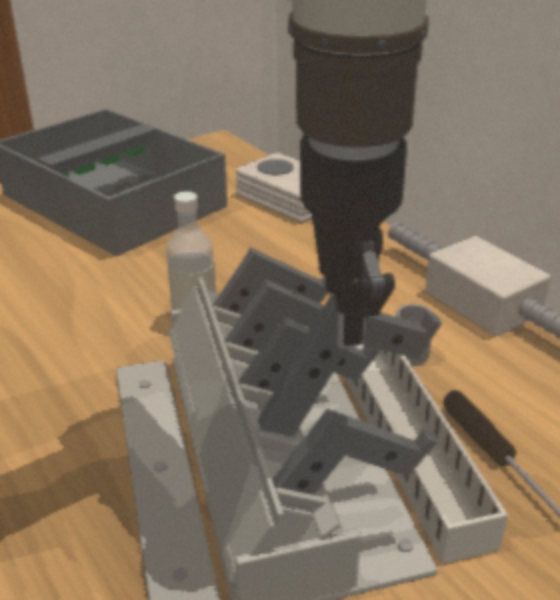

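Emit:
move_arm --rows '[-3, 0.2, 5, 0, -3, 0.2, 5, 0, -3, 0.2, 5, 0, -3, 0.2, 5, 0, -2.2, 0.2, 5, 0, -1.8, 0.2, 5, 0, -1.8, 0.2, 5, 0, 0, 0, 0, 0]'

```text
time: 40.1
position: [0.5179, -0.1268, 0.1663]
tcp_rot: [-3.067, 0.538, -0.036]
contact_force: [-1.4, 1.6, -0.6]
finger_gap: 0.152
```

```bash
python3 held.py s20 2>/dev/null;  python3 -c "
from h import *
print(plan([-.0106,.0692,.146],1))"
```

```text
face y at -50 None
face y at -75 None
face y at -100 None
(array([-12.9,  70.1, 166.3]), 'toolx in F', array([-1.   , -0.002,  0.018]), 'z', array([ 0.0277,  0.0228, -0.9994]), 't', 40.15, 'gap', 0.156, 'F', array([-2.1,  2.6,  0.2]), 'tq', array([ 0.56,  0.96, -0.02]), 'q', array([ 0.05,  0.3 , -0.34, -0.03, -0.9 ,  1.19]))
(array([-2.7, -0.2, 20.3]), 0.002)
```

View pics/s20.png

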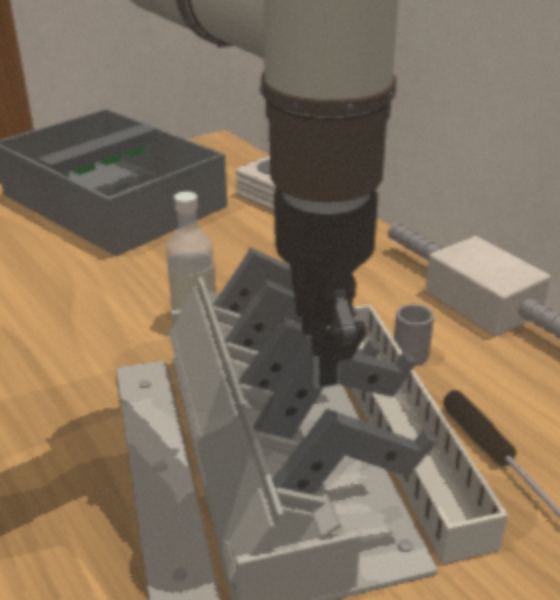

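Emit:
move_arm --rows '[-1, 0, 4, 0, -1, 0, 4, 0, -1, 0, 4, 0, -1, 0, 4, 0, 0, 0, 3, 0, 0, 0, 3, 0, 0, 0, 2, 0, 0, 0, 2, 0]'

```text
time: 41.15
position: [0.5153, -0.1248, 0.1467]
tcp_rot: [-3.07, 0.534, -0.038]
contact_force: [-4.7, 2.9, 11.7]
finger_gap: 0.157
```

```bash
python3 tips.py t2
```

```text
-132 [None, (147, 'farx', np.float64(-90.8), 'liptop', np.float64(122.4), 'z@-55', np.float64(128.5), 'y', array([-139. , -125.8]))]
-66 [(19, 'farx', np.float64(-92.5), 'liptop', np.float64(120.9), 'z@-55', None, 'y', array([-65.8, -58.5])), (134, 'farx', np.float64(-91.3), 'liptop', np.float64(122.0), 'z@-55', np.float64(128.2), 'y', array([-73. , -60.5]))]
0 [(124, 'farx', np.float64(-91.7), 'liptop', np.float64(121.9), 'z@-55', None, 'y', array([-3.7,  8.8])), (146, 'farx', np.float64(-91.6), 'liptop', np.float64(121.9), 'z@-55', np.float64(129.3), 'y', array([-6.7,  6.5]))]
66 [(439, 'farx', np.float64(-90.0), 'liptop', np.float64(131.6), 'z@-55', np.float64(136.5), 'y', array([64. , 75.5])), (74, 'farx', np.float64(-92.2), 'liptop', np.float64(133.3), 'z@-55', None, 'y', array([59.9, 73.1]))]
132 [(487, 'farx', np.float64(-89.1), 'liptop', np.float64(121.9), 'z@-55', np.float64(129.1), 'y', array([127.3, 139.2])), None]
(array([ -9.7,  69.1, 146.7]), 'toolx in F', array([-1.   , -0.004,  0.02 ]), 'z', array([ 0.0285,  0.0207, -0.9994]), 't', 41.25, 'gap', 0.1586, 'F', array([-4.7,  3.7, 10.5]), 'tq', array([ 1.09,  2.01, -0.05]), 'q', array([ 0.06,  0.32, -0.37, -0.03, -0.85,  1.18]))
```

Emit:
move_arm --rows '[0, 0, 0, 0, 0, 0, 0, 0, 0, 0, 0, 0, 0, 0, 0, 0, 0, 0, 0, 0, 0, 0, -10, 0, 0, 0, -15, 0, 0, 0, -18, 0]' --jaw 0.5

```text
time: 42.25
position: [0.5161, -0.1262, 0.1915]
tcp_rot: [-3.071, 0.533, -0.046]
contact_force: [0.9, -0.2, 0.5]
finger_gap: 0.499
```

```bash
python3 tips.py t3; python3 -c "
from h import *
print(plan([.002,.067,.195],1))"
```

```text
-132 [(17, 'farx', np.float64(-80.5), 'liptop', np.float64(101.1), 'z@-55', None, 'y', array([-127.9, -124.2])), (146, 'farx', np.float64(-90.8), 'liptop', np.float64(122.4), 'z@-55', np.float64(129.0), 'y', array([-139.1, -125.8]))]
-66 [None, (132, 'farx', np.float64(-91.3), 'liptop', np.float64(122.9), 'z@-55', np.float64(128.8), 'y', array([-73. , -60.4]))]
0 [(231, 'farx', np.float64(-90.4), 'liptop', np.float64(121.8), 'z@-55', np.float64(124.4), 'y', array([-2.9,  8.8])), (131, 'farx', np.float64(-91.6), 'liptop', np.float64(121.4), 'z@-55', np.float64(128.6), 'y', array([-6.5,  6.4]))]
66 [(424, 'farx', np.float64(-89.3), 'liptop', np.float64(123.8), 'z@-55', np.float64(129.5), 'y', array([64.4, 75.7])), (51, 'farx', np.float64(-91.3), 'liptop', np.float64(122.6), 'z@-55', None, 'y', array([60.9, 73.4]))]
132 [(489, 'farx', np.float64(-89.8), 'liptop', np.float64(122.2), 'z@-55', np.float64(129.1), 'y', array([127.1, 139.1])), None]
(array([-12.6,  69.7, 193.4]), 'toolx in F', array([-1.   , -0.006,  0.031]), 'z', array([ 0.0394,  0.0191, -0.999 ]), 't', 42.35, 'gap', 0.4975, 'F', array([ 0.7, -0.3,  0.4]), 'tq', array([-0.1 ,  0.02, -0.  ]), 'q', array([ 0.06,  0.26, -0.32, -0.02, -0.95,  1.18]))
(array([-14.5,  -2.9,  -1.9]), 0.007)
```

View pics/t3.png

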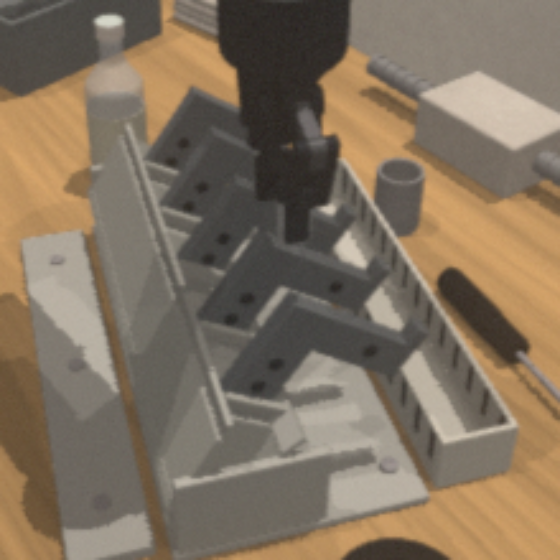

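Emit:
move_arm --rows '[0, 0, -6, 0, 0, 0, -4, 0, -5, -1, 0, 0, -5, -1, 0, 0, -5, 0, 0, 0, 0, 0, 0, 0, 0, 0, 0, 0, 0, 0, 0, 0]' --jaw 1

```text
time: 43.35
position: [0.5017, -0.1189, 0.2024]
tcp_rot: [-3.07, 0.532, -0.051]
contact_force: [-0.5, -0.0, 0.1]
finger_gap: -0.001
```

```bash
python3 - <<'E'
from h import *
print(where(),plan([.003,.067,.182],1))
E
```

```text
(array([  5.1,  68.2, 202.4]), 'toolx in F', array([-1.   , -0.005,  0.028]), 'z', array([ 0.0366,  0.0196, -0.9991]), 't', 43.35, 'gap', -0.0008, 'F', array([-0.5, -0. ,  0.1]), 'tq', array([-0.07,  0.12, -0.  ]), 'q', array([ 0.07,  0.23, -0.34, -0.02, -0.96,  1.17])) (array([ 1.5, -0.6, 20.5]), 0.006)
```

Emit:
move_arm --rows '[0, 0, 6, 0, 0, 0, 5, 0, 0, 0, 4, 0, 0, 0, 3, 0, 0, 0, 3, 0, 0, 0, 3, 0, 0, 0, 3, 0, 0, 0, 2, 0]'

```text
time: 44.35
position: [0.5054, -0.1193, 0.1811]
tcp_rot: [-3.074, 0.526, -0.064]
contact_force: [-5.0, 3.7, 10.6]
finger_gap: -0.001
```

```bash
python3 tips.py
```

```text
-132 [None, (146, 'farx', np.float64(-91.3), 'liptop', np.float64(121.9), 'z@-55', np.float64(128.1), 'y', array([-139. , -125.8]))]
-66 [(70, 'farx', np.float64(-92.2), 'liptop', np.float64(121.8), 'z@-55', None, 'y', array([-69.2, -58.4])), (134, 'farx', np.float64(-91.2), 'liptop', np.float64(121.6), 'z@-55', np.float64(129.3), 'y', array([-73. , -60.5]))]
0 [(372, 'farx', np.float64(-90.0), 'liptop', np.float64(121.4), 'z@-55', np.float64(128.5), 'y', array([-2.5,  8.8])), (147, 'farx', np.float64(-91.4), 'liptop', np.float64(122.8), 'z@-55', np.float64(129.5), 'y', array([-6.6,  6.4]))]
66 [(435, 'farx', np.float64(-90.1), 'liptop', np.float64(120.2), 'z@-55', np.float64(128.6), 'y', array([64.7, 75.9])), (137, 'farx', np.float64(-91.9), 'liptop', np.float64(119.9), 'z@-55', np.float64(129.0), 'y', array([60.4, 73.9]))]
132 [(489, 'farx', np.float64(-89.7), 'liptop', np.float64(123.0), 'z@-55', np.float64(129.0), 'y', array([127.8, 139.1])), (26, 'farx', np.float64(-92.2), 'liptop', np.float64(122.4), 'z@-55', None, 'y', array([124., 136.]))]
(array([  1.4,  67.3, 181.1]), 'toolx in F', array([-0.999, -0.01 ,  0.036]), 'z', array([ 0.044 ,  0.0152, -0.9989]), 't', 44.45, 'gap', -0.0015, 'F', array([-5.7,  2.9, 13.1]), 'tq', array([0.78, 1.67, 0.03]), 'q', array([ 0.07,  0.25, -0.37, -0.02, -0.9 ,  1.17]))
```

Home. Retreat upward and check from all cameras.

Emit:
move_arm --rows '[-1, 0, -10, 0, 0, 0, -20, 0, 0, 0, -25, 0, 0, 0, -30, 0, 0, 0, -30, 0, 0, 0, -30, 0, 0, 0, -15, 0, 0, 0, 0, 0]'

```text
time: 45.45
position: [0.4971, -0.1216, 0.3476]
tcp_rot: [-3.073, 0.526, -0.068]
contact_force: [0.5, 0.4, -0.9]
finger_gap: 0.002
```

```bash
python3 tips.py t4; python3 - <<'E'
from h import *
a,_=snapshot("top"); b,_=snapshot("wrist")
cv2.imwrite("pics/f.png",np.vstack([cv2.resize(a[140:340,200:460],(520,400))[:,:,::-1]]))
cv2.imwrite("pics/fw.png",b[:,:,::-1])
E
```

```text
-132 [(260, 'farx', np.float64(-89.9), 'liptop', np.float64(121.8), 'z@-55', np.float64(128.9), 'y', array([-135.1, -124. ])), (148, 'farx', np.float64(-90.9), 'liptop', np.float64(121.9), 'z@-55', np.float64(130.3), 'y', array([-138.9, -125.7]))]
-66 [(308, 'farx', np.float64(-89.6), 'liptop', np.float64(121.3), 'z@-55', np.float64(128.3), 'y', array([-69.7, -58.2])), (134, 'farx', np.float64(-91.2), 'liptop', np.float64(121.8), 'z@-55', np.float64(129.4), 'y', array([-72.9, -60.5]))]
0 [(377, 'farx', np.float64(-89.5), 'liptop', np.float64(121.5), 'z@-55', np.float64(129.1), 'y', array([-2.4,  8.8])), (147, 'farx', np.float64(-91.4), 'liptop', np.float64(122.4), 'z@-55', np.float64(128.9), 'y', array([-6.6,  6.4]))]
66 [(429, 'farx', np.float64(-89.9), 'liptop', np.float64(122.1), 'z@-55', np.float64(129.1), 'y', array([64.2, 75.9])), (134, 'farx', np.float64(-91.4), 'liptop', np.float64(121.2), 'z@-55', np.float64(130.8), 'y', array([60.6, 73.8]))]
132 [(487, 'farx', np.float64(-89.8), 'liptop', np.float64(121.9), 'z@-55', np.float64(128.6), 'y', array([127. , 139.1])), (31, 'farx', np.float64(-92.0), 'liptop', np.float64(122.9), 'z@-55', None, 'y', array([124.2, 135.5]))]
(array([  9.1,  72.5, 345.9]), 'toolx in F', array([-0.999, -0.009,  0.036]), 'z', array([ 0.0434,  0.0154, -0.9989]), 't', 45.55, 'gap', -0.0022, 'F', array([-0. ,  0.1, -0.5]), 'tq', array([-0.06,  0.06, -0.  ]), 'q', array([ 0.07,  0.11, -0.12, -0.01, -1.3 ,  1.16]))
```

View pics/t4.png

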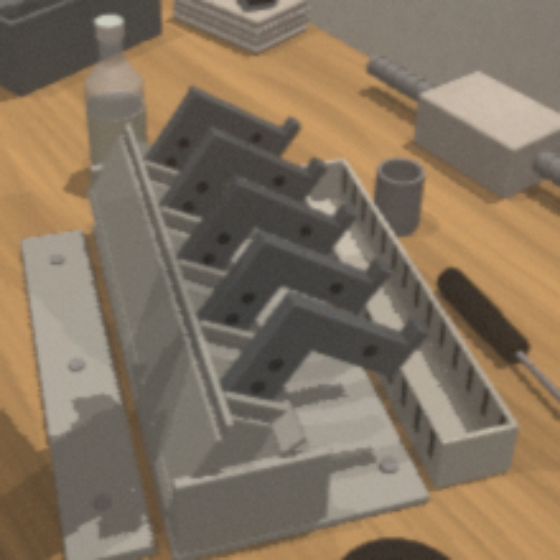

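View pics/fw.png

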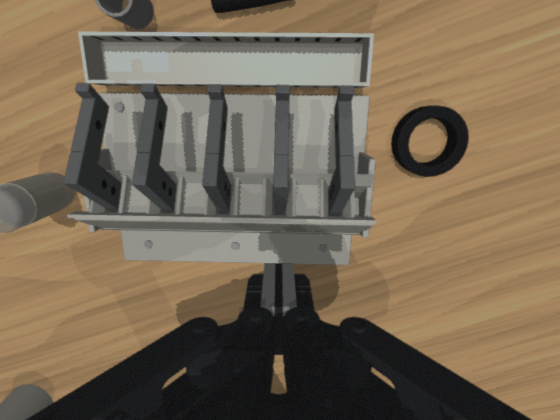

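All five arms now lie parallel and point to the duct. Their lip tops (121–123 mm) and far ends agree within about 1 mm, so I'm handing the job in.

```bash
python3 -c "
from plant import robot
print(robot.finish_job(), robot.observe()['time'])"
```

```text
the job is handed in; nothing more can be done
the job is handed in; nothing more can be done
```

The duct is on the far side of the frame. Two guides were in mirror-wise: the middle bay (y = 0) and the bay at y = +66 mm. I lifted each one out along its slot and turned the tool half a turn. I then pushed its stem against the frame's front wall so it pivoted in the grip to the right lean. Last, I set it back in its own bay and pressed it home from above.

**Last checks:**
- **Seating:** all five arms point to the duct. Their lip tops are at about 121–123 mm and their far ends at about x = -90 to -92 mm in both the side and top views. The two turned guides match the three I left alone within about 1–1.5 mm.
- **Other things:** the bottle, roll, driver and coupling look unmoved in the pictures; I did not measure their positions.
- **Robot:** the gripper is clear about 0.35 m up and touching nothing. About 46 s of the 72 s were used. The largest contact force I read was about 20 N, from pressing the first guide home.

**What did not go smoothly:**
- After release, the first guide stood about 3 mm proud and the second up to about 1–2 mm. Both measured level with the others after being pressed.
- The tool's tilt drifted up to about 5 degrees during the work. It did no harm.

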